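# Rack a grinding wheel and thread the retaining bar

## Task

Take the white grinding wheel out of the open carton, stand it in the empty middle bay of the blue wheel rack and set it down gently, without dropping it. Then slide the retaining bar (steel, orange grip), from either end, through the hole in one end plate, through the bores of all three wheels and out through the other end plate, until its grip is up against the end plate. Let go, leave the pink wheel in the carton, and leave the other things on the counter where they are.

Things in the scene. Friction and masses are not known exactly. Their poses are not given: they have to be found in the camera images.
- rack: Blue steel rack for grinding wheels, fixed. Origin: centre of its underside on the counter; y runs through the bays and the end-plate holes, z up. 116 mm (x) by 152 mm (y). Upright end plates, 110 mm wide, 4 mm thick, 100 mm high, outer faces at y = -76 and +76 mm, each with a round 22 mm hole at x = 0, z = 70 mm. Three bays at y = -48, 0, +48 mm: the outer two taken, the middle one free.
- rack_free_bay (a point): Where a wheel's centre lies when it stands in the free middle bay (x = y = 0, 68 to 70 mm above the counter; wheel tops then at about 132 mm). Each bay is 28 mm wide between black dividers, 50 mm high with rounded tops; two level 12 mm steel tubes (x = -40 and +40 mm, centres 14 mm high) carry the wheels on edge, their bores in line with the end-plate holes.
- rack_hole_right (a point): Centre of the hole in the right-hand (-y) end plate, at its outer face, 70 mm above the counter.
- rack_hole_left (a point): Centre of the hole in the left-hand (+y) end plate, at its outer face, 70 mm above the counter.
- wheel_white: Grinding wheel, a disc of 125 mm diameter, 20 mm thick, with a round 32 mm bore through its centre, 0.5 kg. Origin at its centre; its y axis runs along the bore. White, blue paper ring. Stands on edge in one slot of the carton, centre 66 mm above the counter; the pink wheel is 32 mm away face to face. It is to go to the rack.
- wheel_pink: Grinding wheel, a disc of 125 mm diameter, 20 mm thick, with a round 32 mm bore through its centre, 0.5 kg. Origin at its centre; its y axis runs along the bore. Pink, cream paper ring. Stands in the other slot of the carton and stays there.
- wheel_green: Grinding wheel, a disc of 125 mm diameter, 20 mm thick, with a round 32 mm bore through its centre, 0.5 kg. Origin at its centre; its y axis runs along the bore. Dark green. It stands in one of the rack's outer bays.
- wheel_grey: Grinding wheel, a disc of 125 mm diameter, 20 mm thick, with a round 32 mm bore through its centre, 0.5 kg. Origin at its centre; its y axis runs along the bore. Dark grey. It stands in the rack's other outer bay.
- carton: Open cardboard carton, fixed, 140 mm (x) by 88 mm (y), rim 56 mm high. Origin: centre of its underside. Two slots, each 28 mm wide, with centres at y = -26 and +26 mm, floor 4 mm thick, and a rounded cardboard divider 48 mm high between them.
- bar: Retaining bar, 0.22 kg, 214 mm: round steel shaft, 14 mm thick, 166 mm long, and orange grip (black ribs) that cannot pass the rack's holes. Lies flat and level. Origin on the shaft's centre line where it leaves the grip, 7 mm above the counter as it lies; x runs to the tip. Grip: x = -48 to 0, y = -15 to +15 mm, from 7 mm below to 13 mm above the centre line.
- bar_tip (a point): The blunt tip of the bar (last 12 mm tapered), on its centre line, 166 mm from bar.
- spanner: Steel spanner, 180 mm, lying on the counter. Bystander.
- dressing_stick: Dark grey dressing stick, 150 x 25 x 25 mm, lying on the counter. Bystander.
- tape_measure: Grey and black tape measure, 70 x 36 x 64 mm, standing on the counter. Bystander.
- grease_tin: White tin, 70 mm diameter, 75 mm high, standing on the counter. Bystander.
- screwdriver: Screwdriver with a blue handle, 200 mm, lying on the counter. Bystander.
- pencil: Flat red carpenter's pencil, 170 x 15 x 8 mm, lying on the counter. Bystander.
- flange_box: Small white box with an olive band, 90 x 65 x 45 mm, on the counter. Bystander.
Not all that is in view belongs to the job. Leave any purple or yellow look-alike of the bar alone.

How it is judged:
On the way, in this order (a step that is already met when the one before it is completed fails the run):
1. the white wheel stands in the middle bay of the rack, released (x of wheel_white in the frame of rack between -0.008 and 0.008 m and z of wheel_white in the frame of rack between 0.059 and 0.081 m and y of wheel_white in the frame of rack between -0.013 and 0.013 m and contact force between the fingers and wheel_white below 0.1 N and linear speed of wheel_white below 0.02 m/s), for 0.2 s.
2. the bar runs through both end plates and all three wheels, its grip up against an end plate (x of bar in the frame of rack between -0.008 and 0.008 m and z of bar in the frame of rack between 0.06 and 0.08 m and x of bar_tip in the frame of rack between -0.008 and 0.008 m and z of bar_tip in the frame of rack between 0.06 and 0.08 m and ((y of bar in the frame of rack between -0.088 and -0.07 m and y of bar_tip in the frame of rack above 0.08 m) or (y of bar in the frame of rack between 0.07 and 0.088 m and y of bar_tip in the frame of rack below -0.08 m))), for 0.2 s.
At the end, for the whole second after the job is handed in: White wheel in the middle bay (13 mm along the rack), green and grey in theirs, centres within 8 mm of the axis line sideways, 11 mm in height; bar on that line (8 mm sideways, 10 mm in height), tip out past the far plate, grip within 12 mm of the near plate; all at rest (all of step 2 and x of wheel_white in the frame of rack between -0.008 and 0.008 m and z of wheel_white in the frame of rack between 0.059 and 0.081 m and y of wheel_white in the frame of rack between -0.013 and 0.013 m and x of wheel_green in the frame of rack between -0.008 and 0.008 m and z of wheel_green in the frame of rack between 0.059 and 0.081 m and y of wheel_green in the frame of rack between -0.065 and 0.065 m and x of wheel_grey in the frame of rack between -0.008 and 0.008 m and z of wheel_grey in the frame of rack between 0.059 and 0.081 m and y of wheel_grey in the frame of rack between -0.065 and 0.065 m and linear speed of each of wheel_white, wheel_green, wheel_grey, bar below 0.02 m/s); the robot touches nothing.
It fails at once if the white wheel is dropped (falls free faster than 0.7 m/s, about 25 mm) (linear speed of wheel_white above 0.7 m/s and contact force between the fingers and wheel_white below 0.1 N).
It fails at once if the pink wheel is taken or shifted by more than 40 mm (distance of wheel_pink from where it was at the start of the episode above 0.04 m).
It fails at once if another thing on the counter is moved by more than 40 mm (distance of any of spanner, dressing_stick, tape_measure, grease_tin, screwdriver, pencil, flange_box from where it was at the start of the episode above 0.04 m).
It also fails if it takes over 61 s, if anything falls off the work surface, if the arm or the gripper's body presses on something with over 40 N, if the wrist force passes 120 N, or if a joint passes its speed limit or range.

## Robot

A 6-joint arm with a two-finger parallel gripper is mounted at the origin on the work surface. World frame = base frame: x ahead of the robot, y to its left, z up, the work surface at z = 0. Lengths are in m, angles in rad, forces in N, time in s.
With the tool pointing down it reaches from about 0.25 to 0.725 m from the base axis. Payload 4 kg.
Tool frame: the origin (TCP) lies at the very end of the fingers, on their centre line; the grasp point (between the pads) lies 19 mm behind it; x points along the fingers, z is the direction in which the jaws open and shut, and the axes are right-handed (so a half turn about x gives the same grasp; the last joint's range is limited). The gripper opens to 85 mm and grips with 20 to 120 N. Pads are 22 mm wide; open, the fingers measure 114 mm over their backs; the gripper's body (76 mm by 85 mm) begins 54 mm behind the grasp point. The pads swing forward as they close: fully open they stand 13 mm farther back than shut.
Start: joints at [0, 0.241, 0.005, 1.335, 0, 1.571], TCP at [0.5, -0, 0.231] pointing down, gripper open.
Joint ranges: [-2.72, 2.72], [-1.05, 1.87], [-1.09, 1.28], [-1.99, 2.15], [-1.42, 1.44], [-3.14, 3.14]. Speed limits (rad/s): [2.79, 2.79, 3.14, 3.14, 3.14, 3.14].

## Interface

Orientations are given as a unit quaternion [x, y, z, w].
In Python, from workcell import bot gives the robot as it stands.
- The arm moves only by the tool step_arm, never from a script. Its argument "series" is a list of rows, each an object of numbers: "x", "y", "z": the shift along the world's x, y, z in cm; "twist": the turn about the world's z in degrees; "jaw": the finger opening in cm, from 0 to 8.54. In form: [{"x": .., "y": .., "z": .., "twist": .., "jaw": ..}, ...]. A call has 1 to 10 rows; each row is the pose to reach, as a shift and turn from the pose measured when the call began; what a row does not reach only later rows make up. A row lasts 1/12 s, in which the tool goes at most 41.7 mm and 7.16 degrees, less where a joint would pass 70% of its speed; a pose out of reach is approached as far as the arm can. A call with a gripper value outside its range is refused whole. The fingers move at their own pace and stop on an object; the grip force is fixed at half the most. Time passes only in rows, so rows that repeat a pose let the fingers close. It gives the time, the measured TCP pose, the force and the opening at its end, in the units of the state.
- bot.get_obs(): the state, without advancing time (a new reading comes with each control period).
- bot.camera(name): name is "scene" or "side" or "wrist"; returns (picture, depth): 400x640x3 uint8, red, green, blue; 400x640 float32, m along the optical axis (not along the pixel's ray), 0 where there is no reading.
- bot.camera_info(name): a dict with "camera_matrix" (3x3 intrinsics, pixels), "R" (3x3) and "t" (3): a world point X has camera coordinates R X + t; the wrist camera has in their place "mount" (4x4, takes a point from camera to tool coordinates, whose origin is the TCP and whose axes are the tool frame's). Camera axes: x right, y down, z forward; pixel columns grow to the right and rows downward; lengths in m; the calibration is good to about 2 mm. A picture is of the moment at which its call begins: read the wrist's pose just before it. camera_info takes no time and is no camera call.
- bot.job_done(): hands the job in, once; it reports no verdict.
The state is a dict: "clock": time; "joint_pos": joint angles; "joint_vel": joint speeds; "tau": joint torques, N m; "eef_pos": TCP position; "tool_rot": TCP orientation; "ft_force": force on the tool from outside, world axes, zero at the start; "ft_torque": the same for the moment, N m; "grip_width": finger opening in m.
Only numpy, scipy, OpenCV 4.12 (cv2) and the standard library are available. Lean on these libraries where they do the work, as an engineer would, in place of code of your own. Each camera call takes 0.05 s, during which the arm holds its last target.

## Working session

There is one attempt and no reset: what is moved stays moved. The work goes in short steps, Python scripts to look and compute and a tool call to move; the robot and the scene stay as the last step left them, time stands still between calls to the robot, and variables do not carry over. Pictures are saved under pics/ and viewed, and the job is handed in when it is done.

Besides the shell and the picture viewer there is one more tool, called after "Call:" as name(argument=value, ...) on one line, values as JSON. step_arm: Moves the arm, as the interface text tells. Its arguments: {"type":"object","properties":{"series":{"type":"array","items":{"type":"object","properties":{"x":{"type":"number"},"y":{"type":"number"},"z":{"type":"number"},"twist":{"type":"number"},"jaw":{"type":"number"}}}}},"required":["series"]}

```bash
ls; mkdir -p pics; python3 - <<'E'
from workcell import bot
import cv2,numpy as np
print(bot.get_obs())
for n in ("scene","side","wrist"):
    im,d=bot.camera(n)
    cv2.imwrite(f"pics/{n}0.png",im[:,:,::-1]); np.savez(f"{n}0.npz",im=im,d=d)
    print(n,bot.camera_info(n))
E
```

```text
pics
{'clock': 0.0, 'joint_pos': array([-3.17792209e-05,  2.41368968e-01,  3.66878384e-03,  1.33519977e+00,
        9.17092766e-06,  1.57081117e+00]), 'joint_vel': array([ 0.00082895,  0.00087754, -0.00040549, -0.0008589 , -0.00154764,
        0.00033725]), 'tau': array([ 5.50268451e-04, -3.72315860e+01,  2.52406776e+01,  1.67737965e-02,
        2.29149265e-05,  1.14679995e-05]), 'eef_pos': array([ 4.99340974e-01, -1.30852906e-05,  2.30413789e-01]), 'tool_rot': array([ 1.97357973e-05,  7.07850134e-01, -1.32383800e-05,  7.06362646e-01]), 'ft_force': array([0.66576105, 0.81645762, 0.65783132]), 'ft_torque': array([-0.03600893,  0.01788204, -0.02713395]), 'grip_width': 0.08554917915329892}
scene {'camera_matrix': array([[436.03148098,   0.        , 316.63677281],
       [  0.        , 436.03148098, 194.52428361],
       [  0.        ,   0.        ,   1.        ]]), 'R': array([[-0.75968438,  0.64980789, -0.02508674],
       [ 0.35831322,  0.38608408, -0.85002983],
       [-0.5426705 , -0.6547433 , -0.52613681]]), 't': array([ 0.399316  , -0.12292415,  1.5903038 ])}
side {'camera_matrix'
[... 190 characters left out ...]
5344,  0.01184804],
       [-0.34538992, -0.60290592, -0.71917331],
       [ 0.37223406,  0.61546116, -0.69472971]]), 't': array([-0.44556487,  0.24695835,  1.15776692])}
wrist {'camera_matrix': array([[287.56112997,   0.        , 316.28920589],
       [  0.        , 287.56112997, 199.77465378],
       [  0.        ,   0.        ,   1.        ]]), 'mount': array([[-7.33023186e-04, -3.17020078e-01,  9.48418543e-01,
        -1.42940427e-01],
       [-2.22372645e-04, -9.48418723e-01, -3.17020310e-01,
         8.08495205e-02],
       [ 9.99999707e-01, -4.43285578e-04,  6.24716320e-04,
         1.16997108e-04],
       [ 0.00000000e+00,  0.00000000e+00,  0.00000000e+00,
         1.00000000e+00]])}
```

View pics/scene0.png

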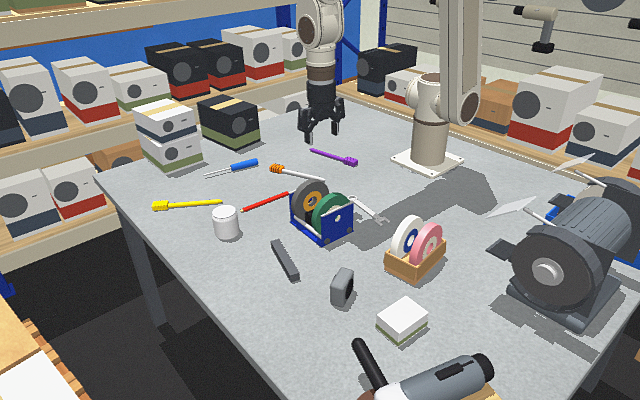

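View pics/side0.png

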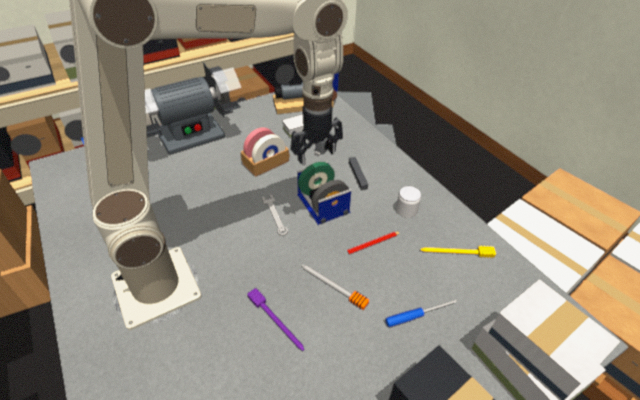

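View pics/wrist0.png

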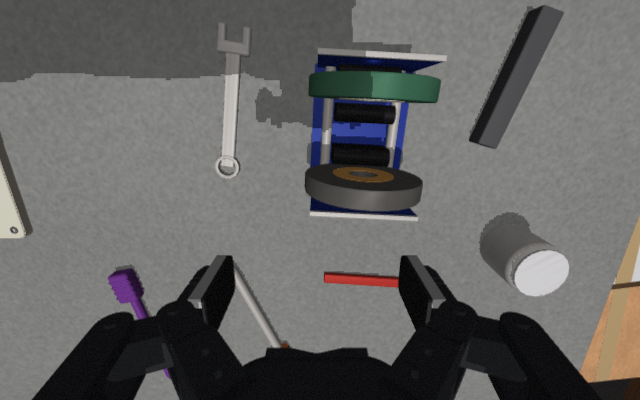

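Bar candidates: orange one at scene (297,172) / side (335,286); purple at scene (333,157) and yellow at (187,204) are look-alikes, so orange it is. Wheel candidates in the carton: white at scene (407,235) and pink at (427,243); I take the white. The rack is at scene (320,210), with grey and green in the outer bays.

```bash
cat > h.py <<'E'
import numpy as np,cv2
from workcell import bot
from scipy.spatial.transform import Rotation as Ro
def pose(n,obs=None):
    ci=bot.camera_info(n);K=ci["camera_matrix"]
    if n=="wrist":
        M=ci["mount"];R=Ro.from_quat(obs["tool_rot"]).as_matrix()
        Rc=R@M[:3,:3];c=R@M[:3,3]+obs["eef_pos"];return K,Rc,c
    R=ci["R"];return K,R.T,-R.T@ci["t"]
def ray(P,uv,z):
    K,Rc,c=P;uv=np.atleast_2d(uv)
    d=np.c_[(uv[:,0]-K[0,2])/K[0,0],(uv[:,1]-K[1,2])/K[1,1],np.ones(len(uv))]@Rc.T
    return c+d*((z-c[2])/d[:,2])[:,None]
def cloud(P,d):
    K,Rc,c=P;v,u=np.mgrid[:d.shape[0],:d.shape[1]]
    X=np.stack([(u-K[0,2])/K[0,0]*d,(v-K[1,2])/K[1,1]*d,d],-1)
    return X@Rc.T+c
def proj(P,X):
    K,Rc,c=P;p=(np.atleast_2d(X)-c)@Rc@K.T;return p[:,:2]/p[:,2:]
E
cat > m0.py <<'E'
from h import *
obs=bot.get_obs()
for n in("scene","side","wrist"):
    z=np.load(n+"0.npz");im=z["im"];P=pose(n,obs);X=cloud(P,z["d"]);hsv=cv2.cvtColor(im,cv2.COLOR_RGB2HSV)
    H,S,V=[hsv[...,i].astype(int) for i in range(3)]
    ok=(z["d"]>0)&(X[...,0]>0.1)&(X[...,0]<.9)&(abs(X[...,1])<.6)&(X[...,2]<.2)
    bl=ok&(X[...,2]>.003)
    for nm,m in dict(orange=(H>4)&(H<16)&(S>200)&(V>150),blue=(H>112)&(H<128)&(S>170),green=(H>65)&(H<90)&(S>80),pink=((H>165)|(H<6))&(S>40)&(S<150)&(V>150)&(X[...,2]>.05),white=(S<25)&(V>200)&(X[...,2]>.058)&(X[...,2]<.15),).items():
        m=(m&bl).astype(np.uint8);k,l,st,ce=cv2.connectedComponentsWithStats(m)
        for i in range(1,k):
            if st[i,4]>25:
                p=X[l==i];print(n,nm,st[i,4],ce[i].round(),np.percentile(p,[3,50,97],axis=0).round(3).tolist())
E
python3 m0.py
```

```text
scene orange 35 [277. 169.] [[0.435, -0.315, 0.006], [0.451, -0.301, 0.015], [0.463, -0.287, 0.023]]
scene blue 980 [330. 225.] [[0.505, -0.02, 0.004], [0.572, 0.122, 0.042], [0.609, 0.127, 0.094]]
scene green 568 [326. 208.] [[0.513, 0.086, 0.048], [0.582, 0.102, 0.107], [0.615, 0.108, 0.131]]
scene pink 627 [424. 242.] [[0.423, 0.348, 0.054], [0.508, 0.361, 0.098], [0.536, 0.37, 0.128]]
scene pink 40 [429. 248.] [[0.457, 0.351, 0.051], [0.461, 0.357, 0.056], [0.474, 0.361, 0.069]]
scene white 311 [223. 213.] [[0.742, -0.139, 0.063], [0.773, -0.105, 0.075], [0.799, -0.079, 0.078]]
scene white 33 [331. 211.] [[0.543, 0.104, 0.09], [0.57, 0.12, 0.102], [0.606, 0.124, 0.105]]
scene white 326 [401. 231.] [[0.461, 0.294, 0.073], [0.521, 0.307, 0.114], [0.544, 0.318, 0.128]]
scene white 410 [390. 392.] [[0.831, 0.552, 0.089], [0.849, 0.566, 0.094], [0.87, 0.588, 0.097]]
side orange 93 [358. 300.] [[0.426, -0.338, 0.014], [0.441, -0.315, 0.019], [0.458, -0.294, 0.023]]
side blue 526 [331. 208.] [[0.493, -0.031, 0.004], [0.534, -0.027, 0.049], [0.594, 0.049, 0.091]]
side green 42 [187. 130.
[... 926 characters left out ...]
0.007]]
wrist blue 458 [360. 139.] [[0.519, 0.032, 0.003], [0.555, 0.037, 0.004], [0.586, 0.052, 0.011]]
wrist blue 183 [315. 153.] [[0.493, 0.007, 0.003], [0.498, 0.021, 0.004], [0.503, 0.035, 0.006]]
wrist blue 232 [326. 207.] [[0.494, -0.024, 0.067], [0.507, -0.023, 0.089], [0.539, -0.022, 0.096]]
wrist blue 86 [401. 212.] [[0.571, -0.028, 0.083], [0.591, -0.027, 0.093], [0.6, -0.026, 0.097]]
wrist green 3429 [374.  86.] [[0.498, 0.084, 0.089], [0.546, 0.095, 0.126], [0.601, 0.105, 0.132]]
wrist white 114 [334. 215.] [[0.495, -0.027, 0.101], [0.518, -0.026, 0.102], [0.542, -0.024, 0.103]]
wrist white 1710 [541. 273.] [[0.742, -0.138, 0.074], [0.768, -0.112, 0.075], [0.794, -0.086, 0.077]]
```

```bash
python3 - <<'E'
import numpy as np,cv2
a=np.load("scene0.npz")["im"][150:300,240:460,::-1];cv2.imwrite("pics/c1.png",cv2.resize(a,None,fx=3.6,fy=3.6,interpolation=3))
a=np.load("side0.npz")["im"][110:320,220:420,::-1];cv2.imwrite("pics/c2.png",cv2.resize(a,None,fx=2.8,fy=2.8,interpolation=3))
E
```

```text
(no output)
```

View pics/c1.png

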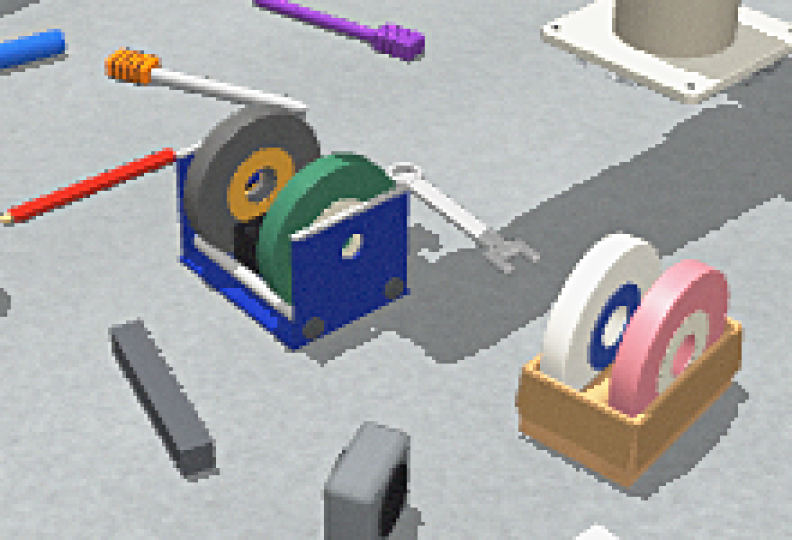

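View pics/c2.png

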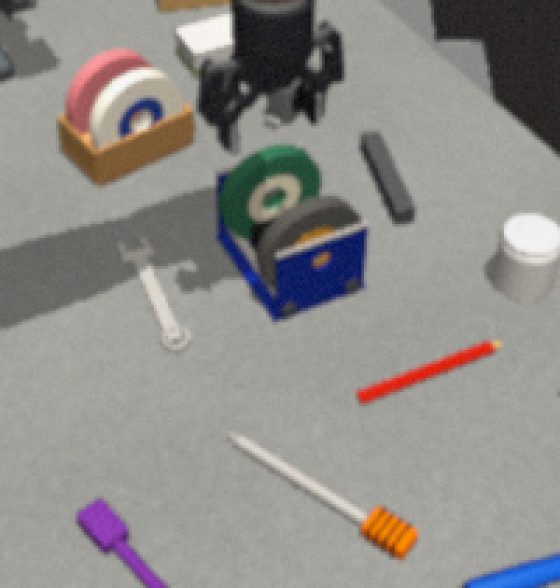

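Call:
step_arm(series=[{"x": -0.3,"y": 3.5,"z": 1,"twist": 7},{"x": -0.6,"y": 7,"z": 2,"twist": 14},{"x": -1,"y": 10.5,"z": 3,"twist": 21},{"x": -1.5,"y": 14,"z": 4,"twist": 28},{"x": -2,"y": 17.5,"z": 5,"twist": 35},{"x": -2,"y": 21,"z": 5,"twist": 42},{"x": -2,"y": 24,"z": 5,"twist": 49},{"x": -2,"y": 27,"z": 5,"twist": 56},{"x": -2,"y": 30,"z": 5,"twist": 63},{"x": -2,"y": 30,"z": 5,"twist": 70}])

```text
$.series[0]: bad value
```

```bash
python3 -c "
from workcell import bot
o=bot.get_obs();print(o['joint_pos'],o['eef_pos'],o['tool_rot'])"
```

```text
[ 1.11487616e-06  2.41238682e-01  4.03647256e-03  1.33519907e+00
 -5.03738628e-05  1.57084704e+00] [ 4.99522503e-01 -1.47315616e-05  2.30619148e-01] [-3.04856645e-07  7.07673989e-01 -3.53442383e-05  7.06539117e-01]
```

Call:
step_arm(series=[{"x": -0.3,"y": 3.5,"z": 1,"twist": 7,"jaw": 8.5},{"x": -0.6,"y": 7,"z": 2,"twist": 14,"jaw": 8.5},{"x": -1,"y": 10.5,"z": 3,"twist": 21,"jaw": 8.5},{"x": -1.5,"y": 14,"z": 4,"twist": 28,"jaw": 8.5},{"x": -2,"y": 17.5,"z": 5,"twist": 35,"jaw": 8.5},{"x": -2,"y": 21,"z": 5,"twist": 42,"jaw": 8.5},{"x": -2,"y": 24,"z": 5,"twist": 49,"jaw": 8.5},{"x": -2,"y": 27,"z": 5,"twist": 56,"jaw": 8.5},{"x": -2,"y": 30,"z": 5,"twist": 63,"jaw": 8.5},{"x": -2,"y": 30,"z": 5,"twist": 70,"jaw": 8.5}])

```text
clock: 0.98
eef_pos: [0.4788, 0.3049, 0.2793]
tool_rot: [-0.409, 0.577, 0.409, 0.576]
ft_force: [0.1, -0.6, -0.0]
grip_width: 0.0849
```

```bash
python3 -c "
from workcell import bot
o=bot.get_obs();print(o['joint_pos'],o['eef_pos'],o['tool_rot'])"
```

```text
[5.66597717e-01 3.67237286e-01 3.03665524e-01 1.50869205e+00
 1.02524486e-03 9.04106751e-01] [0.47876641 0.30494988 0.27932735] [-0.40853165  0.57737468  0.40930761  0.57637457]
```

```bash
cat > snap.py <<'E'
import sys
from h import *
def snap(n,tag):
    o=bot.get_obs();im,d=bot.camera(n)
    cv2.imwrite(f"pics/{tag}.png",im[:,:,::-1]);np.savez(tag+".npz",im=im,d=d,eef_pos=o["eef_pos"],tool_rot=o["tool_rot"])
if __name__=="__main__":
    snap(sys.argv[1],sys.argv[2]);o=bot.get_obs();print(o["clock"],o["eef_pos"].round(4),o["tool_rot"].round(4),o["grip_width"],o["ft_force"].round(2))
E
python3 snap.py wrist w1
```

```text
1.0333 [0.4788 0.3027 0.2794] [-0.4098  0.5774  0.4094  0.5754] 0.08479414531522811 [-0.27  0.33 -0.5 ]
```

View pics/w1.png

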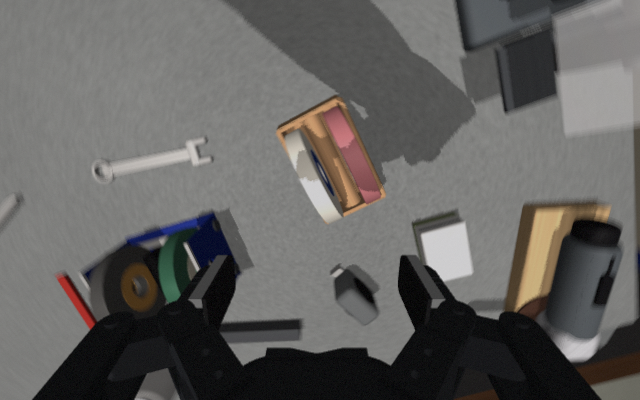

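```bash
cat > wh.py <<'E'
import sys
from h import *
# rims: points high on wheels; rows: file, camera
def rims(f,n,box,zmin,zmax=.14):
    z=np.load(f+".npz");P=pose(n,z if n=="wrist" else None);X=cloud(P,z["d"]);hsv=cv2.cvtColor(z["im"],cv2.COLOR_RGB2HSV)
    m=(z["d"]>0)&(X[...,0]>box[0])&(X[...,0]<box[1])&(X[...,1]>box[2])&(X[...,1]<box[3])&(X[...,2]>zmin)&(X[...,2]<zmax)
    m=m.astype(np.uint8);k,l,st,ce=cv2.connectedComponentsWithStats(m,connectivity=4)
    for i in range(1,k):
        if st[i,4]>60:
            p=X[l==i].astype(np.float32);c,s,a=cv2.minAreaRect(p[:,:2].copy())
            if s[0]<s[1]: a=a-90;s=s[::-1]
            print(n,st[i,4],ce[i].round(),"rect c",np.round(c,4),"size",np.round(s,4),"long-axis deg",round(a,1),"ztop",np.percentile(p[:,2],98).round(4),"hsv",np.median(hsv[l==i],0))
if __name__=="__main__":
    rims(sys.argv[1],sys.argv[2],eval(sys.argv[3]),float(sys.argv[4]))
E
for z in 0.095 0.105 .115; do python3 wh.py w1 wrist "(.38,.6,.22,.45)" $z; done
for n in scene side; do python3 wh.py ${n}0 $n "(.38,.6,.22,.45)" .105;python3 wh.py ${n}0 $n "(.45,.65,-.05,.15)" .115; done; python3 wh.py w1 wrist "(.45,.65,-.05,.15)" .11;  python3 wh.py wrist0 wrist "(.45,.65,-.05,.15)" .11
```

```text
wrist 1800 [355. 157.] rect c [0.4743 0.3525] size [0.1098 0.0206] long-axis deg 7.2 ztop 0.1286 hsv [178. 100. 148.]
wrist 1825 [313. 180.] rect c [0.4831 0.3018] size [0.1099 0.0208] long-axis deg 7.0 ztop 0.1285 hsv [ 20.  23. 184.]
wrist 1624 [356. 160.] rect c [0.4746 0.3528] size [0.0978 0.02  ] long-axis deg 7.2 ztop 0.1286 hsv [178. 100. 148.]
wrist 1603 [314. 182.] rect c [0.4835 0.3016] size [0.0977 0.0202] long-axis deg 7.2 ztop 0.1286 hsv [ 20.  21. 195.]
wrist 1318 [357. 162.] rect c [0.4741 0.3528] size [0.0783 0.02  ] long-axis deg 7.3 ztop 0.1288 hsv [178.  99. 146.]
wrist 1254 [314. 185.] rect c [0.4831 0.3015] size [0.0779 0.0202] long-axis deg 7.1 ztop 0.1287 hsv [ 21.  12. 201.]
scene 285 [407. 224.] rect c [0.4876 0.303 ] size [0.0921 0.0224] long-axis deg 6.9 ztop 0.1286 hsv [ 21.   1. 247.]
scene 298 [426. 232.] rect c [0.4783 0.3545] size [0.0932 0.0214] long-axis deg 7.5 ztop 0.1284 hsv [175.  69. 247.]
scene 183 [308. 185.] rect c [0.5511 0.0014] size [0.0813 0.0226] long-axis deg -2.5 ztop 0.1322 hsv [ 45.   6. 117.]
scene 201 [330. 198.] rect c [0.555  0.0
[... 766 characters left out ...]
[15. 15. 68.]Traceback (most recent call last):
  File "wh.py", line 14, in <module>
    rims(sys.argv[1],sys.argv[2],eval(sys.argv[3]),float(sys.argv[4]))
    ~~~~^^^^^^^^^^^^^^^^^^^^^^^^^^^^^^^^^^^^^^^^^^^^^^^^^^^^^^^^^^^^^^
  File "wh.py", line 5, in rims
    z=np.load(f+".npz");P=pose(n,z if n=="wrist" else None);X=cloud(P,z["d"]);hsv=cv2.cvtColor(z["im"],cv2.COLOR_RGB2HSV)
                          ~~~~^^^^^^^^^^^^^^^^^^^^^^^^^^^^^
  File "h.py", line 7, in pose
    M=ci["mount"];R=Ro.from_quat(obs["tool_rot"]).as_matrix()
                                 ~~~^^^^^^^^^^^^
    raise KeyError(f"{key} is not a file in the archive") from None
KeyError: 'tool_rot is not a file in the archive'
```

```bash
cat > st.py <<'E'
from h import *
o=bot.get_obs();R=Ro.from_quat(o["tool_rot"]).as_matrix()
print("t",o["clock"].__round__(2),"p",o["eef_pos"].round(4),"jawdir deg",np.degrees(np.arctan2(R[1,2],R[0,2])).round(2),"down",R[:,0].round(3),"w",round(o["grip_width"],4),"F",o["ft_force"].round(1),"q",o["joint_pos"].round(2))
E
python3 st.py
```

```text
t 1.03 p [0.4788 0.3027 0.2794] jawdir deg 70.8 down [-0.002 -0.002 -1.   ] w 0.0848 F [-0.3  0.3 -0.5] q [ 0.56  0.37  0.3   1.51 -0.    0.9 ]
```

Call:
step_arm(series=[{"x": 0.2,"y": 0,"z": -3,"twist": 7,"jaw": 4},{"x": 0.4,"y": -0.1,"z": -6,"twist": 14,"jaw": 4},{"x": 0.45,"y": -0.1,"z": -9,"twist": 20,"jaw": 4},{"x": 0.45,"y": -0.1,"z": -11,"twist": 26.3,"jaw": 4},{"x": 0.45,"y": -0.1,"z": -11.5,"twist": 26.3,"jaw": 4},{"x": 0.45,"y": -0.1,"z": -12,"twist": 26.3,"jaw": 4},{"x": 0.45,"y": -0.1,"z": -12,"twist": 26.3,"jaw": 4}])

```text
clock: 1.62
eef_pos: [0.4834, 0.3013, 0.1594]
tool_rot: [0.529, -0.47, -0.529, -0.468]
ft_force: [0.4, 0.2, 0.5]
grip_width: 0.04
```

```bash
python3 snap.py wrist w2; python3 st.py;  python3 wh.py w2 wrist "(.38,.6,.22,.45)" .105
```

```text
1.6667 [0.4839 0.3017 0.1604] [ 0.5298 -0.4693 -0.5287 -0.4685] 0.04033646661969096 [-0.67 -0.31  0.87]
t 1.67 p [0.4839 0.3017 0.1604] jawdir deg 96.92 down [ 0.    -0.002 -1.   ] w 0.0403 F [-0.7 -0.3  0.9] q [ 0.56  0.42  0.07  1.22 -0.    0.44]
wrist 3891 [393. 209.] rect c [0.4742 0.3523] size [0.0969 0.0202] long-axis deg 7.1 ztop 0.1286 hsv [178. 100. 140.]
wrist 3549 [318. 214.] rect c [0.4829 0.3012] size [0.0976 0.02  ] long-axis deg 7.2 ztop 0.1286 hsv [ 21.  21. 208.]
```

View pics/w2.png

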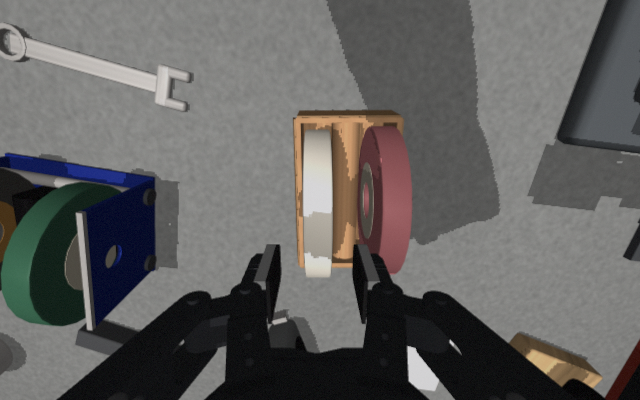

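The wheel's rim (column 318) sits centred between the fingers (columns 270 and 365). Next: descend and grip.

Call:
step_arm(series=[{"x": -0.05,"y": 0,"z": -3,"twist": 0.2,"jaw": 4},{"x": -0.05,"y": 0,"z": -5.5,"twist": 0.2,"jaw": 4},{"x": -0.05,"y": 0,"z": -7,"twist": 0.2,"jaw": 4},{"x": -0.05,"y": 0,"z": -7,"twist": 0.2,"jaw": 4},{"x": -0.05,"y": 0,"z": -7,"twist": 0.2,"jaw": 1.5},{"x": -0.05,"y": 0,"z": -7,"twist": 0.2,"jaw": 1},{"x": -0.05,"y": 0,"z": -7,"twist": 0.2,"jaw": 1},{"x": -0.05,"y": 0,"z": -7,"twist": 0.2,"jaw": 1},{"x": -0.05,"y": 0,"z": -7,"twist": 0.2,"jaw": 1},{"x": -0.05,"y": 0,"z": -7,"twist": 0.2,"jaw": 1}])

```text
clock: 2.5
eef_pos: [0.4849, 0.3025, 0.0926]
tool_rot: [0.531, -0.467, -0.529, -0.469]
ft_force: [-0.1, -0.7, 5.6]
grip_width: 0.0195
```

```bash
python3 st.py
```

```text
t 2.5 p [0.4849 0.3025 0.0926] jawdir deg 97.11 down [ 0.004  0.    -1.   ] w 0.0195 F [-0.1 -0.7  5.6] q [ 0.56  0.47 -0.04  1.06 -0.    0.43]
```

Call:
step_arm(series=[{"x": 0,"y": 0,"z": 3,"twist": 0,"jaw": 1},{"x": 0,"y": 0,"z": 6,"twist": 0,"jaw": 1},{"x": 0,"y": 0,"z": 10,"twist": 0,"jaw": 1},{"x": 0,"y": -1,"z": 14,"twist": -2,"jaw": 1},{"x": 1,"y": -3,"z": 16,"twist": -5,"jaw": 1},{"x": 2,"y": -5,"z": 16,"twist": -9.7,"jaw": 1},{"x": 2.5,"y": -6,"z": 16,"twist": -9.7,"jaw": 1},{"x": 2.5,"y": -6,"z": 16,"twist": -9.7,"jaw": 1},{"x": 2.5,"y": -6,"z": 16,"twist": -9.7,"jaw": 1}])

```text
clock: 3.25
eef_pos: [0.5089, 0.2417, 0.2507]
tool_rot: [-0.489, 0.512, 0.488, 0.511]
ft_force: [-0.3, -0.1, -7.2]
grip_width: 0.0192
```

```bash
python3 snap.py wrist w3; python3 - <<'E'
import numpy as np
z=dict(np.load("wrist0.npz"));z["eef_pos"]=[ 4.99340974e-01, -1.30852906e-05,  2.30413789e-01];z["tool_rot"]=[ 1.97357973e-05,  7.07850134e-01, -1.32383800e-05,  7.06362646e-01];np.savez("w0.npz",**z)
E
python3 wh.py w3 wrist "(.45,.65,-.05,.15)" .115; python3 wh.py w0 wrist "(.45,.65,-.05,.15)" .115
python3 wh.py w0 wrist "(.45,.65,-.05,.15)" .1;python3 st.py
cat > plate.py <<'E'
import sys
from h import *
f=sys.argv[1];n=sys.argv[2];z=np.load(f+".npz");P=pose(n,z);X=cloud(P,z["d"]);hsv=cv2.cvtColor(z["im"],cv2.COLOR_RGB2HSV)
# top edges of end plates: z 0.098..0.104, outside wheels
for lo,hi in((-.06,-.012),(.107,.15)):
    m=(z["d"]>0)&(X[...,0]>.45)&(X[...,0]<.65)&(X[...,1]>lo)&(X[...,1]<hi)&(abs(X[...,2]-.1005)<.003)
    p=X[m].astype(np.float32)
    if len(p)>10:
        c,s,a=cv2.minAreaRect(p[:,:2].copy()); l=np.polyfit(p[:,0],p[:,1],1);print(f,len(p),np.round(c,4),np.round(s,4),a,"slope deg",np.degrees(np.arctan(l[0])).round(2),"y@.55",np.polyval(l,.55).round(4),"zmed",np.median(p[:,2]))
E
python3 plate.py w0 wrist;python3 plate.py w3 wrist;python3 plate.py scene0 scene;python3 plate.py side0 side
```

```text
3.3 [0.5087 0.2423 0.2506] [-0.489   0.5114  0.4884  0.5107] 0.0192632765211374 [-0.6   0.13 -5.83]
wrist 1962 [ 86. 233.] rect c [ 0.5477 -0.    ] size [0.0842 0.0219] long-axis deg -2.8 ztop 0.1316 hsv [15. 14. 78.]
wrist 1707 [178. 233.] rect c [0.5533 0.0955] size [0.0844 0.0208] long-axis deg -3.5 ztop 0.1318 hsv [ 74. 106.  99.]
wrist 2685 [381.  85.] rect c [0.5527 0.0953] size [0.0846 0.0201] long-axis deg -3.1 ztop 0.1319 hsv [ 74. 107.  90.]
wrist 2083 [369. 197.] rect c [ 5.48e-01 -2.00e-04] size [0.0843 0.0203] long-axis deg -3.1 ztop 0.1319 hsv [15. 14. 79.]
wrist 808 [382.  54.] rect c [0.5545 0.1212] size [0.1096 0.0049] long-axis deg -3.1 ztop 0.1038 hsv [ 15.   11.  170.5]
wrist 3278 [378.  85.] rect c [0.5525 0.095 ] size [0.1079 0.0207] long-axis deg -3.1 ztop 0.1318 hsv [ 74. 107.  79.]
wrist 2855 [367. 194.] rect c [ 0.548 -0.   ] size [0.108  0.0207] long-axis deg -3.1 ztop 0.1317 hsv [15. 15. 74.]
wrist 539 [363. 215.] rect c [ 0.5464 -0.0263] size [0.109  0.0056] long-axis deg -3.2 ztop 0.1036 hsv [ 15.  11. 190.]
t 3.3 p [0.5087 0.2423 0.2506] jawdir deg 87.4
[... 234 characters left out ...]
.11  ] 89.01837921142578 slope deg -2.75 y@.55 0.1211 zmed 0.10202709
w3 217 [ 0.5471 -0.0272] [0.0069 0.1104] 86.44217681884766 slope deg -3.32 y@.55 -0.0263 zmed 0.10171837
w3 537 [0.5549 0.115 ] [0.0195 0.1106] 87.99217987060547 slope deg -0.36 y@.55 0.1206 zmed 0.101897724
scene0 16 [ 0.5949 -0.0255] [0.0236 0.0116] 34.3421745300293 slope deg 11.12 y@.55 -0.035 zmed 0.10178171
scene0 91 [0.5549 0.1172] [0.0204 0.1126] 89.77011108398438 slope deg -0.59 y@.55 0.1206 zmed 0.10109971
side0 73 [ 0.5455 -0.0224] [0.1121 0.0197] 0.2840122580528259 slope deg -1.11 y@.55 -0.0249 zmed 0.10101612
side0 16 [0.5524 0.1242] [0.0066 0.1094] 89.18578338623047 slope deg -1.58 y@.55 0.1231 zmed 0.10088076
```

View pics/w3.png

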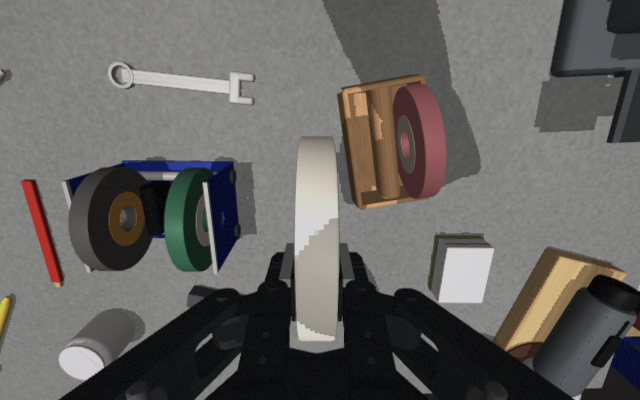

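```bash
python3 - <<'E'
from wh import rims
for zm in (.25,.265,.275): rims("w3","wrist",(.42,.6,.225,.26),zm,.3)
E
```

```text
wrist 10145 [317. 253.] rect c [0.4985 0.2427] size [0.0964 0.0348] long-axis deg 5.9 ztop 0.2976 hsv [ 20.  24. 171.]
wrist 8847 [317. 265.] rect c [0.503  0.2432] size [0.0873 0.0348] long-axis deg 5.9 ztop 0.2977 hsv [ 20.  23. 169.]
wrist 7166 [317. 277.] rect c [0.5069 0.2425] size [0.0718 0.035 ] long-axis deg 0.1 ztop 0.298 hsv [ 20.  24. 166.]
```

```bash
cat > prof.py <<'E'
import sys
from h import *
from scipy.optimize import least_squares
def prof(f,cols,rows=(0,400),zmin=.15):
    z=np.load(f+".npz");P=pose("wrist",z);X=cloud(P,z["d"]);hsv=cv2.cvtColor(z["im"],cv2.COLOR_RGB2HSV)
    R=Ro.from_quat(z["tool_rot"]).as_matrix()
    m=np.zeros(X.shape[:2],bool);m[rows[0]:rows[1],cols[0]:cols[1]]=1
    m&=(hsv[...,2]>125)&(X[...,2]>zmin)&(z["d"]>0)
    p=(X[m]-z["eef_pos"])@R   # tool x(down),y,z
    r=least_squares(lambda q:np.hypot(p[:,1]-q[0],p[:,0]-q[1])-.0625,[0,.03],loss="soft_l1",f_scale=.001)
    print(f,len(p),"wheel centre in tool y,x:",r.x.round(4),"rms",np.sqrt(np.mean(r.fun**2)).round(4),"z range",np.percentile(p[:,2],[2,50,98]).round(4),"y range",np.percentile(p[:,1],[1,99]).round(3),"worldy dir",R[:,1].round(3))
if __name__=="__main__": prof(sys.argv[1],eval(sys.argv[2]))
E
python3 prof.py w3 "(303,332)"; python3 prof.py w3 "(308,328)"
```

```text
w3 5791 wheel centre in tool y,x: [0.0012 0.0272] rms 0.0005 z range [-0.0068 -0.0005  0.0059] y range [-0.035  0.062] worldy dir [-0.999  0.046  0.   ]
w3 3994 wheel centre in tool y,x: [0.0012 0.0272] rms 0.0005 z range [-0.0046 -0.0004  0.0042] y range [-0.035  0.062] worldy dir [-0.999  0.046  0.   ]
```

Call:
step_arm(series=[{"x": 1,"y": -3,"z": 0,"twist": -0.5,"jaw": 1},{"x": 2,"y": -6,"z": 0,"twist": -0.5,"jaw": 1},{"x": 3,"y": -9.5,"z": 0,"twist": -0.5,"jaw": 1},{"x": 4,"y": -13,"z": 0,"twist": -0.5,"jaw": 1},{"x": 4.3,"y": -16,"z": 0,"twist": -0.5,"jaw": 1},{"x": 4.3,"y": -18.5,"z": 0,"twist": -0.5,"jaw": 1},{"x": 4.3,"y": -19.4,"z": 0,"twist": -0.5,"jaw": 1},{"x": 4.3,"y": -19.4,"z": 0,"twist": -0.5,"jaw": 1},{"x": 4.3,"y": -19.4,"z": 0,"twist": -0.5,"jaw": 1},{"x": 4.3,"y": -19.4,"z": 0,"twist": -0.5,"jaw": 1}])

```text
clock: 4.13
eef_pos: [0.5514, 0.0499, 0.2501]
tool_rot: [-0.487, 0.513, 0.487, 0.512]
ft_force: [0.5, 0.3, -6.0]
grip_width: 0.0196
```

```bash
python3 snap.py wrist w4; python3 st.py; python3 prof.py w4 "(303,332)"
```

```text
4.1833 [0.5515 0.05   0.2503] [-0.487   0.513   0.4871  0.5122] 0.019140931626117727 [ 0.11 -1.6  -6.46]
t 4.18 p [0.5515 0.05   0.2503] jawdir deg 87.08 down [-0.001 -0.001 -1.   ] w 0.0191 F [ 0.1 -1.6 -6.5] q [ 0.09  0.34  0.19  1.42 -0.    0.14]
w4 5769 wheel centre in tool y,x: [0.0012 0.0272] rms 0.0005 z range [-0.0068 -0.0005  0.0059] y range [-0.035  0.062] worldy dir [-0.999  0.051  0.001]
```

View pics/w4.png

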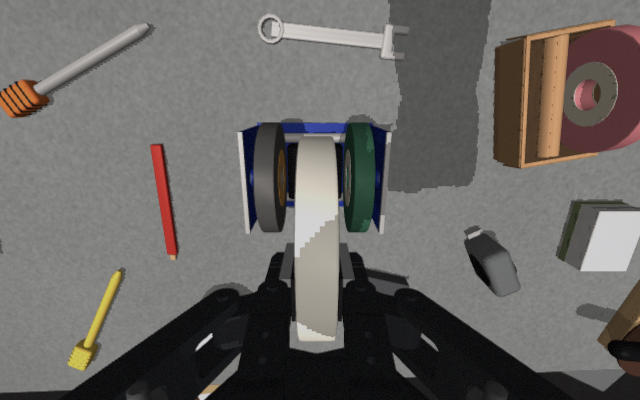

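Call:
step_arm(series=[{"x": 0,"y": -0.2,"z": -2.5,"twist": -0.2,"jaw": 1},{"x": 0,"y": -0.2,"z": -5,"twist": -0.2,"jaw": 1},{"x": 0,"y": -0.2,"z": -7.5,"twist": -0.2,"jaw": 1},{"x": 0,"y": -0.2,"z": -10,"twist": -0.2,"jaw": 1},{"x": 0,"y": -0.2,"z": -12,"twist": -0.2,"jaw": 1},{"x": 0,"y": -0.2,"z": -13,"twist": -0.2,"jaw": 1},{"x": 0,"y": -0.2,"z": -13.5,"twist": -0.2,"jaw": 1},{"x": 0,"y": -0.2,"z": -13.5,"twist": -0.2,"jaw": 1}])

```text
clock: 4.85
eef_pos: [0.551, 0.0489, 0.1145]
tool_rot: [-0.486, 0.514, 0.487, 0.512]
ft_force: [-0.4, 0.4, -6.3]
grip_width: 0.0195
```

```bash
python3 snap.py wrist w5; python3 st.py; python3 prof.py w5 "(303,332)"; python3 plate.py w5 wrist
```

```text
4.9 [0.5519 0.0487 0.1157] [-0.4865  0.5133  0.4864  0.513 ] 0.019367583248647655 [-0.05  0.17 -5.76]
t 4.9 p [0.5519 0.0487 0.1157] jawdir deg 86.94 down [-0. -0. -1.] w 0.0194 F [-0.1  0.2 -5.8] q [ 0.09  0.42 -0.05  1.1  -0.    0.14]
w5 270 wheel centre in tool y,x: [0.0031 0.0265] rms 0.0003 z range [-0.0067 -0.0014  0.0053] y range [-0.007  0.013] worldy dir [-0.999  0.053  0.002]
w5 1533 [ 0.5394 -0.0265] [0.0062 0.0949] 86.91349792480469 slope deg -3.22 y@.55 -0.0266 zmed 0.10202575
w5 1512 [0.5461 0.1212] [0.0058 0.0925] 86.75660705566406 slope deg -3.0 y@.55 0.1204 zmed 0.10214208
```

View pics/w5.png

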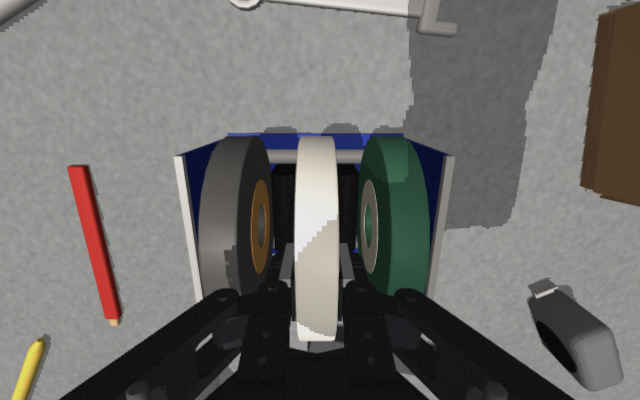

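Call:
step_arm(series=[{"x": 0,"y": -0.1,"z": -0.6,"twist": 0,"jaw": 1},{"x": 0,"y": -0.1,"z": -1.0,"twist": 0,"jaw": 1},{"x": 0,"y": -0.1,"z": -1.3,"twist": 0,"jaw": 1},{"x": 0,"y": -0.1,"z": -1.6,"twist": 0,"jaw": 1},{"x": 0,"y": -0.1,"z": -1.8,"twist": 0,"jaw": 1},{"x": 0,"y": -0.1,"z": -1.8,"twist": 0,"jaw": 1}])

```text
clock: 5.4
eef_pos: [0.5515, 0.0476, 0.0972]
tool_rot: [-0.486, 0.514, 0.487, 0.513]
ft_force: [0.5, -0.3, -6.4]
grip_width: 0.0191
```

```bash
python3 st.py
```

```text
t 5.4 p [0.5515 0.0476 0.0972] jawdir deg 86.93 down [-0.001 -0.    -1.   ] w 0.0191 F [ 0.5 -0.3 -6.4] q [ 0.09  0.44 -0.08  1.06 -0.    0.14]
```

Call:
step_arm(series=[{"x": 0,"y": 0,"z": -0.1,"twist": 0,"jaw": 1},{"x": 0,"y": 0,"z": -0.2,"twist": 0,"jaw": 1},{"x": 0,"y": 0,"z": -0.2,"twist": 0,"jaw": 1}])

```text
clock: 5.65
eef_pos: [0.5523, 0.0476, 0.096]
tool_rot: [-0.487, 0.513, 0.486, 0.513]
ft_force: [0.7, -1.1, -2.7]
grip_width: 0.0189
```

```bash
python3 st.py
```

```text
t 5.65 p [0.5523 0.0476 0.096 ] jawdir deg 86.93 down [ 0.001 -0.    -1.   ] w 0.0189 F [ 0.7 -1.1 -2.7] q [ 0.09  0.44 -0.08  1.05 -0.    0.14]
```

Contact has begun, since the load on the wrist is falling. I'll ease down a little more and release.

Call:
step_arm(series=[{"x": 0,"y": 0,"z": -0.1,"twist": 0,"jaw": 1},{"x": 0,"y": 0,"z": -0.1,"twist": 0,"jaw": 1},{"x": 0,"y": 0,"z": -0.1,"twist": 0,"jaw": 2.2},{"x": 0,"y": 0,"z": -0.1,"twist": 0,"jaw": 2.6},{"x": 0,"y": 0,"z": -0.1,"twist": 0,"jaw": 3},{"x": 0,"y": 0,"z": -0.1,"twist": 0,"jaw": 3},{"x": 0,"y": 0,"z": -0.1,"twist": 0,"jaw": 3}])

```text
clock: 6.23
eef_pos: [0.5525, 0.0476, 0.0952]
tool_rot: [-0.487, 0.513, 0.486, 0.513]
ft_force: [0.0, -0.6, -0.4]
grip_width: 0.0295
```

```bash
python3 st.py
```

```text
t 6.23 p [0.5525 0.0476 0.0952] jawdir deg 86.93 down [ 0.001 -0.    -1.   ] w 0.0295 F [ 0.  -0.6 -0.4] q [ 0.09  0.44 -0.08  1.05 -0.    0.14]
```

Call:
step_arm(series=[{"x": 0,"y": 0,"z": 0.8,"twist": 0,"jaw": 3},{"x": 0,"y": 0,"z": 2.5,"twist": 0,"jaw": 3},{"x": 0,"y": 0,"z": 5,"twist": 0,"jaw": 3},{"x": 0,"y": 0,"z": 8,"twist": 0,"jaw": 3},{"x": 0,"y": 0,"z": 12,"twist": 0,"jaw": 3},{"x": -1,"y": -3,"z": 16,"twist": 0,"jaw": 3},{"x": -2,"y": -7,"z": 17,"twist": 0,"jaw": 3.5},{"x": -2,"y": -10,"z": 17,"twist": 0,"jaw": 4.5},{"x": -2,"y": -10,"z": 17,"twist": 0,"jaw": 4.5}])

```text
clock: 6.98
eef_pos: [0.533, -0.0579, 0.2683]
tool_rot: [-0.487, 0.514, 0.482, 0.516]
ft_force: [-0.3, 0.4, 0.4]
grip_width: 0.0448
```

```bash
python3 snap.py wrist w6; python3 st.py; for z in .115 .105; do python3 wh.py w6 wrist "(.45,.65,-.05,.15)" $z;done; python3 plate.py w6 wrist
cat > bar.py <<'E'
import sys
from h import *
f,n=sys.argv[1:3];z=np.load(f+".npz");P=pose(n,z);im=z["im"];X=cloud(P,z["d"]);hsv=cv2.cvtColor(im,cv2.COLOR_RGB2HSV)
H,S,V=[hsv[...,i].astype(int) for i in range(3)]
m=(H>4)&(H<18)&(S>190)&(V>110)&(X[...,1]<-.1)&(X[...,2]<.12)
v,u=np.nonzero(m);p=X[m];print("grip px",u.mean().round(),v.mean().round(),len(u),"med",np.median(p,0).round(4))
t=p[p[:,2]>np.percentile(p[:,2],98)-.004][:,:2].astype(np.float32);c,s,a=cv2.minAreaRect(t);print("grip top rect",np.round(c,4),np.round(s,4),a)
g=np.median(p,0)
s2=(S<60)&(V>90)&(X[...,2]>.008)&(X[...,2]<.017)&(np.hypot(X[...,0]-g[0],X[...,1]-g[1])<.24)&(z["d"]>0)
k,l,st,ce=cv2.connectedComponentsWithStats(s2.astype(np.uint8))
for i in range(1,k):
    if st[i,4]>60:
        q=X[l==i];vx,vy,x0,y0=cv2.fitLine(q[:,:2].astype(np.float32),cv2.DIST_HUBER,0,.01,.01).ravel()
        d=np.array([vx,vy]);w=(q[:,:2]-[x0,y0])@d
        print("shaft",st[i,4],ce[i].round(),"dir deg",np.degrees(np.arctan2(vy,vx)).round(2),"ends",(np.array([x0,y0])+d*w.min()).round(4),(np.array([x0,y0])+d*w.max()).round(4),"ztop",np.percentile(q[:,2],95).round(4))
E
python3 bar.py w6 wrist; python3 bar.py w4 wrist
```

```text
7.0333 [ 0.5327 -0.0553  0.2671] [-0.4864  0.5136  0.4837  0.5154] 0.04518669547611959 [-0.49  0.63 -0.94]
t 7.03 p [ 0.5327 -0.0553  0.2671] jawdir deg 86.62 down [ 0.005 -0.001 -1.   ] w 0.0452 F [-0.5  0.6 -0.9] q [-0.1   0.3   0.17  1.44 -0.   -0.04]
wrist 1510 [372. 192.] rect c [ 0.5478 -0.0011] size [0.0846 0.0203] long-axis deg -3.6 ztop 0.1319 hsv [15. 14. 57.]
wrist 1776 [463. 192.] rect c [0.5535 0.0943] size [0.0846 0.0209] long-axis deg -2.6 ztop 0.1319 hsv [ 74. 109.  66.]
wrist 1627 [418. 192.] rect c [0.5511 0.0468] size [0.0838 0.0208] long-axis deg -2.8 ztop 0.132 hsv [ 19.  25. 158.]
wrist 2106 [416. 189.] rect c [0.55   0.0468] size [0.1009 0.0208] long-axis deg -2.8 ztop 0.1318 hsv [ 19.  25. 155.]
wrist 2371 [461. 189.] rect c [0.5533 0.0945] size [0.1018 0.0211] long-axis deg -3.1 ztop 0.1316 hsv [ 74. 110.  64.]
wrist 1879 [371. 189.] rect c [ 0.548 -0.001] size [0.1009 0.0204] long-axis deg -3.2 ztop 0.1318 hsv [15. 14. 56.]
w6 415 [ 0.5474 -0.0214] [0.0192 0.11  ] 89.36493682861328 slope deg -1.36 y@.55 -0.0262 zmed 0.102141514
w6 427 [0.5547 0.1207] [0.1097 0.0187] 4.427896976470947 slope deg -2.71 y@.55 0.1209 zmed 0.10207764
grip px 130.0 110.0 8 med [ 0.4499 -0.2961  0.0175]
grip top rect [ 0.4479 -0.298 ] [0.0179 0.0399] 61.05244064331055
shaft 1418 [189.  70.] dir deg -67.36 ends [ 0.3727 -0.1393] [ 0.4364 -0.2919] ztop 0.0149
shaft 188 [ 72. 225.] dir deg -11.79 ends [ 0.5692 -0.4243] [ 0.6421 -0.4395] ztop 0.0166
grip px 33.0 95.0 6 med [ 0.4482 -0.292   0.0181]
grip top rect [ 0.4385 -0.2924] [0.0254 0.007 ] 3.7717533111572266
shaft 1590 [91. 58.] dir deg -67.29 ends [ 0.3728 -0.1386] [ 0.4372 -0.2926] ztop 0.0149
```

View pics/w6.png

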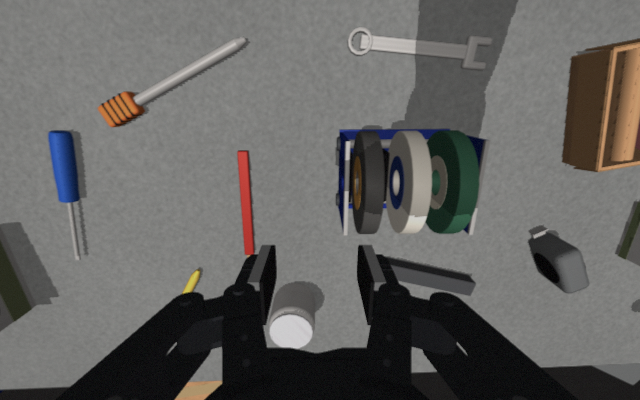

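Call:
step_arm(series=[{"x": -1,"y": -3,"z": 0,"twist": -7,"jaw": 5},{"x": -2,"y": -6,"z": 0,"twist": -14,"jaw": 5},{"x": -3,"y": -9,"z": 0,"twist": -21,"jaw": 5},{"x": -4,"y": -12,"z": 0,"twist": -28,"jaw": 5},{"x": -5,"y": -15,"z": 0,"twist": -35,"jaw": 5},{"x": -6,"y": -18,"z": -1,"twist": -42,"jaw": 5},{"x": -7,"y": -21,"z": -3,"twist": -49,"jaw": 5},{"x": -8,"y": -24,"z": -6,"twist": -56,"jaw": 5},{"x": -8.5,"y": -26.5,"z": -9,"twist": -63,"jaw": 5},{"x": -8.5,"y": -26.5,"z": -12,"twist": -64,"jaw": 5}])

```text
clock: 7.87
eef_pos: [0.4472, -0.3239, 0.1459]
tool_rot: [-0.138, 0.694, 0.133, 0.694]
ft_force: [1.2, -0.3, 0.3]
grip_width: 0.0501
```

Call:
step_arm(series=[{"x": 0,"y": 0,"z": 0,"twist": 0,"jaw": 5},{"x": 0,"y": 0,"z": 0,"twist": 0,"jaw": 5}])

```text
clock: 8.03
eef_pos: [0.446, -0.3227, 0.1441]
tool_rot: [-0.137, 0.695, 0.135, 0.693]
ft_force: [0.2, 0.2, 0.5]
grip_width: 0.0503
```

```bash
python3 snap.py wrist w7; python3 st.py; python3 bar.py w7 wrist
```

```text
8.0833 [ 0.4476 -0.3232  0.1462] [-0.1384  0.6938  0.134   0.6939] 0.04988176504077772 [0.42 0.22 0.18]
t 8.08 p [ 0.4476 -0.3232  0.1462] jawdir deg 22.21 down [ 0.001 -0.006 -1.   ] w 0.0499 F [0.4 0.2 0.2] q [-0.62  0.39 -0.01  1.16 -0.    0.56]
grip px 320.0 161.0 13 med [ 0.4382 -0.2939  0.0193]
grip top rect [ 0.4377 -0.2939] [0.0248 0.0034] 14.971652030944824
shaft 1709 [319.  77.] dir deg -67.36 ends [ 0.3868 -0.1734] [ 0.4365 -0.2926] ztop 0.0151
```

View pics/w7.png

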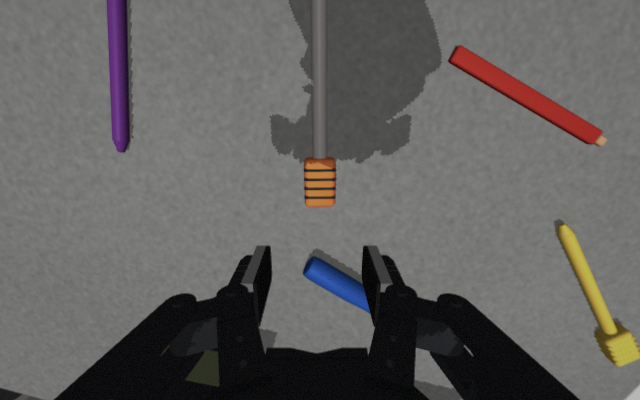

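```bash
python3 - <<'E'
from h import *
z=np.load("w7.npz");P=pose("wrist",z);R=Ro.from_quat(z["tool_rot"]).as_matrix()
pts=ray(P,[[308,262],[330,260],[365,300],[320,205],[320,158]],.012)
print(pts.round(3)); print("in tool y,z:",((pts-z["eef_pos"])@R)[:,1:].round(3))
t=np.array([.4482,-.3200,.0]);print("target-pose cm",((t-z["eef_pos"])*100).round(2))
E
```

```text
[[ 0.468 -0.403  0.012]
 [ 0.49  -0.392  0.012]
 [ 0.547 -0.424  0.012]
 [ 0.455 -0.337  0.012]
 [ 0.437 -0.293  0.012]]
in tool y,z: [[-0.083 -0.009]
 [-0.08   0.015]
 [-0.132  0.056]
 [-0.017  0.004]
 [ 0.031  0.004]]
target-pose cm [  0.22   0.27 -14.41]
```

Call:
step_arm(series=[{"x": 0.2,"y": 0.3,"z": -3,"twist": 0.4,"jaw": 5},{"x": 0.2,"y": 0.3,"z": -6,"twist": 0.4,"jaw": 5},{"x": 0.2,"y": 0.3,"z": -9,"twist": 0.4,"jaw": 5},{"x": 0.2,"y": 0.3,"z": -11.5,"twist": 0.4,"jaw": 5},{"x": 0.2,"y": 0.3,"z": -13,"twist": 0.4,"jaw": 5},{"x": 0.2,"y": 0.3,"z": -13.8,"twist": 0.4,"jaw": 5},{"x": 0.2,"y": 0.3,"z": -14.2,"twist": 0.4,"jaw": 5},{"x": 0.2,"y": 0.3,"z": -14.2,"twist": 0.4,"jaw": 5}])

```text
clock: 8.75
eef_pos: [0.451, -0.3203, 0.0054]
tool_rot: [-0.142, 0.693, 0.136, 0.694]
ft_force: [-0.6, -0.4, 0.3]
grip_width: 0.0498
```

```bash
python3 st.py
```

```text
t 8.75 p [ 0.451  -0.3203  0.0054] jawdir deg 22.7 down [ 0.003 -0.007 -1.   ] w 0.0498 F [-0.6 -0.4  0.3] q [-0.62  0.54 -0.19  0.84 -0.    0.56]
```

Call:
step_arm(series=[{"x": -0.25,"y": 0,"z": -0.2,"twist": 0,"jaw": 5},{"x": -0.25,"y": 0,"z": -0.2,"twist": 0,"jaw": 4},{"x": -0.25,"y": 0,"z": -0.2,"twist": 0,"jaw": 3},{"x": -0.25,"y": 0,"z": -0.2,"twist": 0,"jaw": 2},{"x": -0.25,"y": 0,"z": -0.2,"twist": 0,"jaw": 2},{"x": -0.25,"y": 0,"z": -0.2,"twist": 0,"jaw": 2},{"x": -0.25,"y": 0,"z": -0.2,"twist": 0,"jaw": 2}])

```text
clock: 9.33
eef_pos: [0.4493, -0.321, 0.0051]
tool_rot: [-0.143, 0.692, 0.136, 0.694]
ft_force: [-1.4, -0.0, 5.9]
grip_width: 0.0282
```

```bash
python3 st.py
```

```text
t 9.33 p [ 0.4493 -0.321   0.0051] jawdir deg 22.7 down [ 0.005 -0.009 -1.   ] w 0.0282 F [-1.4 -0.   5.9] q [-0.62  0.53 -0.2   0.83 -0.    0.56]
```

Call:
step_arm(series=[{"x": 0,"y": 0,"z": 1.5,"twist": 0,"jaw": 2},{"x": 0,"y": 0,"z": 4,"twist": 0,"jaw": 2},{"x": 0,"y": 0,"z": 7,"twist": 0,"jaw": 2},{"x": 1,"y": 0,"z": 10,"twist": -3,"jaw": 2},{"x": 2.5,"y": 0,"z": 13,"twist": -8,"jaw": 2},{"x": 4,"y": 1,"z": 14,"twist": -14,"jaw": 2},{"x": 6,"y": 2,"z": 14,"twist": -19,"jaw": 2},{"x": 8,"y": 3,"z": 14,"twist": -24,"jaw": 2},{"x": 8.5,"y": 4,"z": 14,"twist": -25.8,"jaw": 2},{"x": 8.5,"y": 4,"z": 14,"twist": -25.8,"jaw": 2}])

```text
clock: 10.17
eef_pos: [0.5357, -0.2792, 0.145]
tool_rot: [0.015, 0.706, -0.022, 0.707]
ft_force: [-0.6, 0.0, -2.2]
grip_width: 0.0281
```

Call:
step_arm(series=[{"x": 0,"y": 0,"z": 0,"twist": 0,"jaw": 2},{"x": 0,"y": 0,"z": 0,"twist": 0,"jaw": 2},{"x": 0,"y": 0,"z": 0,"twist": 0,"jaw": 2}])

```text
clock: 10.42
eef_pos: [0.535, -0.2797, 0.1449]
tool_rot: [0.015, 0.707, -0.022, 0.707]
ft_force: [0.9, 0.6, -1.9]
grip_width: 0.0286
```

```bash
python3 snap.py wrist w8; python3 snap.py side s8; python3 st.py
```

```text
10.4667 [ 0.535  -0.2798  0.145 ] [ 0.0152  0.7065 -0.0219  0.7072] 0.028530486434753515 [ 0.03 -0.57 -2.52]
10.5167 [ 0.5351 -0.2798  0.145 ] [ 0.0152  0.7064 -0.022   0.7073] 0.02845780374520378 [ 0.65 -0.11 -2.01]
t 10.52 p [ 0.5351 -0.2798  0.145 ] jawdir deg -3.01 down [ 0.001 -0.01  -1.   ] w 0.0285 F [ 0.7 -0.1 -2. ] q [-0.48  0.49  0.14  1.22 -0.01  1.15]
```

View pics/w8.png

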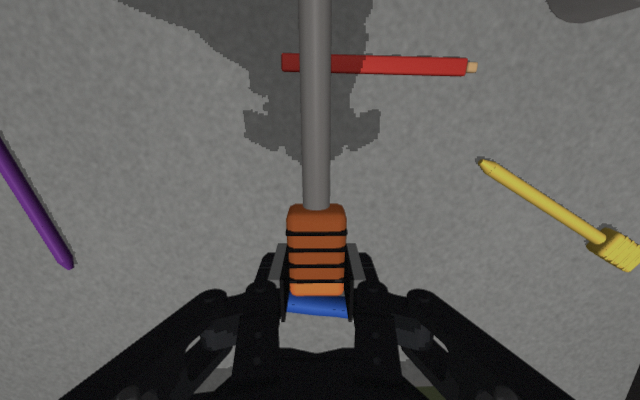

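View pics/s8.png

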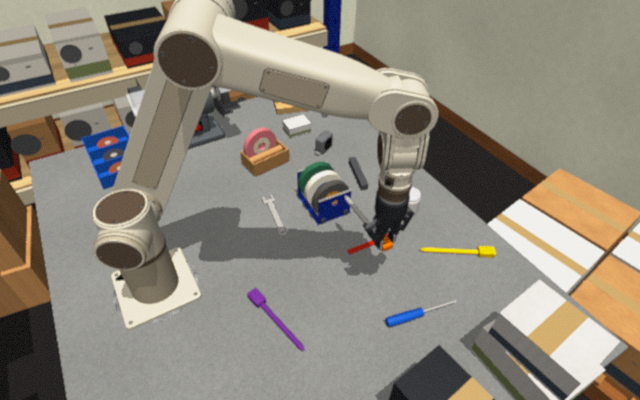

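```bash
cat > hand.py <<'E'
import sys
from h import *
f=sys.argv[1];z=np.load(f+".npz");P=pose("wrist",z);X=cloud(P,z["d"]);zm=z["eef_pos"][2]-.02
R=Ro.from_quat(z["tool_rot"]).as_matrix();hsv=cv2.cvtColor(z["im"],cv2.COLOR_RGB2HSV)
top=[];
for r in range(0,200):
    c=np.arange(280,355);q=X[r,c];k=(z["d"][r,c]>0)&(q[:,2]>zm)&(q[:,2]<zm+.08)&(hsv[r,c,1]<90)
    if k.sum()>5:
        q=q[k];top.append([q[:,0].mean(),q[:,1].mean(),np.percentile(q[:,2],90),(q[:,0].max()-q[:,0].min())])
t=np.array(top);o=np.argsort(t[:,1]);t=t[o]
px=np.polyfit(t[:,1],t[:,0],1);pz=np.polyfit(t[:,1],t[:,2],1)
print("n",len(t),"y",t[:,1].min().round(4),t[:,1].max().round(4),"yaw deg",(90-np.degrees(np.arctan(px[0]))).round(2),"pitch deg(up+)",np.degrees(np.arctan(pz[0])).round(2),"width",np.median(t[:,3]).round(4))
ys=z["eef_pos"][1]
for d in (.03,.1,.2): print("at y=tcp+%.2f: x %.4f (tcp %+.4f) axis z %.4f (tcp %+.4f)"%(d,np.polyval(px,ys+d),np.polyval(px,ys+d)-z["eef_pos"][0],np.polyval(pz,ys+d)-.007,np.polyval(pz,ys+d)-.007-z["eef_pos"][2]))
m=(hsv[...,0]>4)&(hsv[...,0]<18)&(hsv[...,1]>170)&(X[...,2]>zm)&(X[...,2]<zm+.08)
q=X[m];print("orange y-range rel tcp",(np.percentile(q[:,1],[1,99])-ys).round(4),"z98 rel",(np.percentile(q[:,2],90)-z["eef_pos"][2]).round(4))
E
python3 hand.py w8
```

```text
n 200 y -0.2436 -0.1594 yaw deg 87.38 pitch deg(up+) -0.13 width 0.0133
at y=tcp+0.03: x 0.5367 (tcp +0.0017) axis z 0.1470 (tcp +0.0021)
at y=tcp+0.10: x 0.5399 (tcp +0.0049) axis z 0.1468 (tcp +0.0019)
at y=tcp+0.20: x 0.5444 (tcp +0.0095) axis z 0.1466 (tcp +0.0017)
orange y-range rel tcp [-0.0144  0.0315] z98 rel 0.0157
```

Call:
step_arm(series=[{"x": -0.1,"y": 0.5,"z": -2,"twist": -0.4,"jaw": 2},{"x": -0.1,"y": 1,"z": -4,"twist": -0.4,"jaw": 2},{"x": -0.1,"y": 1.5,"z": -6,"twist": -0.4,"jaw": 2},{"x": -0.1,"y": 2,"z": -7.2,"twist": -0.4,"jaw": 2},{"x": -0.1,"y": 2.5,"z": -7.7,"twist": -0.4,"jaw": 2},{"x": -0.1,"y": 2.7,"z": -7.7,"twist": -0.4,"jaw": 2},{"x": -0.1,"y": 2.7,"z": -7.7,"twist": -0.4,"jaw": 2},{"x": -0.1,"y": 2.7,"z": -7.7,"twist": -0.4,"jaw": 2}])

```text
clock: 11.18
eef_pos: [0.535, -0.2535, 0.0694]
tool_rot: [0.017, 0.706, -0.025, 0.708]
ft_force: [1.4, -0.2, -1.4]
grip_width: 0.0284
```

```bash
python3 snap.py wrist w9; python3 snap.py side s9; python3 st.py; python3 hand.py w9
python3 - <<'E'
import numpy as np,cv2
a=np.load("s9.npz")["im"][130:280,260:450,::-1];cv2.imwrite("pics/s9c.png",cv2.resize(a,None,fx=4,fy=4,interpolation=2))
E
```

```text
11.2333 [ 0.5351 -0.2536  0.0695] [ 0.0173  0.7054 -0.025   0.7081] 0.028846008910099526 [ 0.57 -0.32 -2.13]
11.2833 [ 0.535  -0.2535  0.0694] [ 0.0173  0.7055 -0.025   0.7081] 0.028589943635821125 [ 0.97 -0.33 -1.42]
t 11.28 p [ 0.535  -0.2535  0.0694] jawdir deg -3.43 down [ 0.003 -0.011 -1.   ] w 0.0286 F [ 1.  -0.3 -1.4] q [-0.44  0.53 -0.01  1.03 -0.01  1.19]
n 200 y -0.2172 -0.1333 yaw deg 86.96 pitch deg(up+) -0.21 width 0.0133
at y=tcp+0.03: x 0.5368 (tcp +0.0019) axis z 0.0714 (tcp +0.0020)
at y=tcp+0.10: x 0.5406 (tcp +0.0056) axis z 0.0712 (tcp +0.0018)
at y=tcp+0.20: x 0.5459 (tcp +0.0109) axis z 0.0708 (tcp +0.0014)
orange y-range rel tcp [-0.0144  0.0315] z98 rel 0.0156
```

View pics/s9c.png

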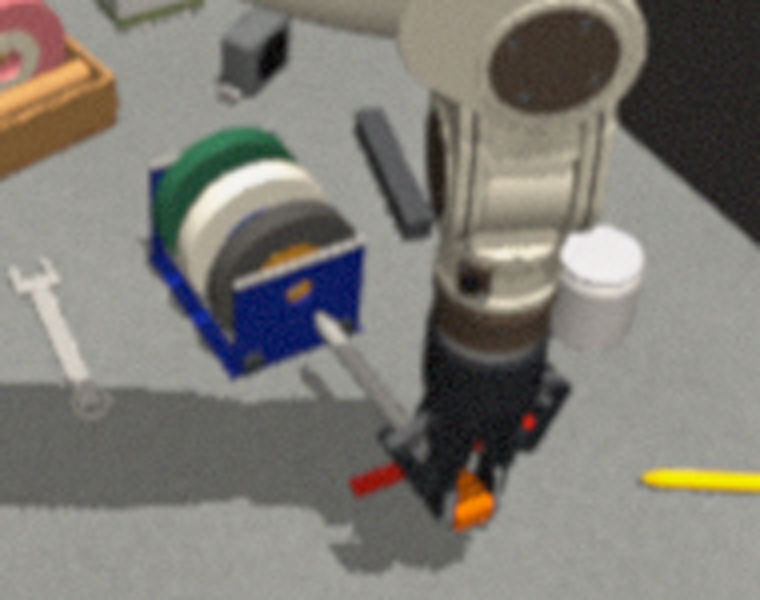

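View pics/w9.png

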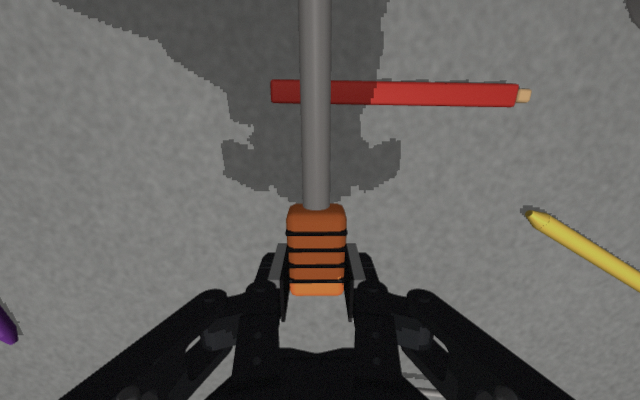

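```bash
python3 - <<'E'
from h import *
P=pose("side");C=np.array([.5504,.0473,0]);u=np.array([.0541,.9985,0])
print("hole pred",proj(P,C-.076*u+[0,0,.07]))
z=np.load("w9.npz");e=z["eef_pos"]
print("shaft pred tip-.03",proj(P,[[.5459-.0016,e[1]+.17,.0709],[.5459,e[1]+.2,.0708]]))
z=np.load("s9.npz");a=z["im"][185:235,310:365,::-1];cv2.imwrite("pics/s9d.png",cv2.resize(a,None,fx=11,fy=11,interpolation=0))
E
```

```text
hole pred [[335.05160524 203.46612006]]
shaft pred tip-.03 [[344.34047366 214.98965993]
 [339.34929629 208.45705803]]
```

View pics/s9d.png

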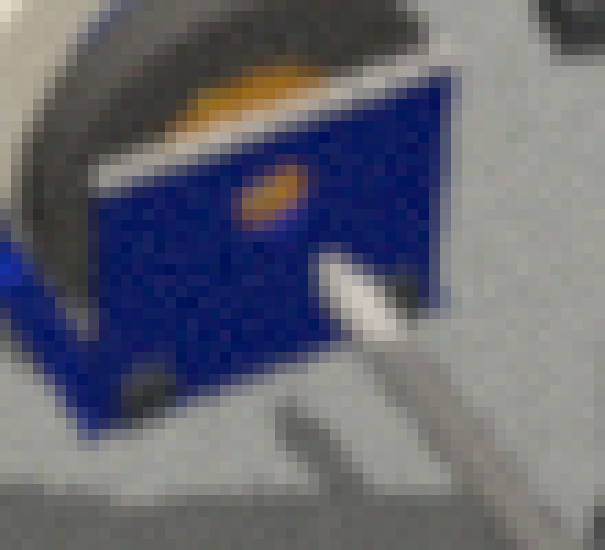

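Call:
step_arm(series=[{"x": -0.1,"y": 0,"z": -0.05,"twist": 0,"jaw": 2},{"x": -0.1,"y": 0,"z": -0.05,"twist": 0,"jaw": 2},{"x": -0.05,"y": 1,"z": -0.05,"twist": 0,"jaw": 2},{"x": 0,"y": 2,"z": -0.05,"twist": 0,"jaw": 2},{"x": 0.06,"y": 3,"z": -0.05,"twist": 0,"jaw": 2},{"x": 0.12,"y": 4,"z": -0.05,"twist": 0,"jaw": 2},{"x": 0.17,"y": 5,"z": -0.05,"twist": 0,"jaw": 2},{"x": 0.17,"y": 5,"z": -0.05,"twist": 0,"jaw": 2}])

```text
clock: 11.95
eef_pos: [0.5367, -0.2008, 0.0689]
tool_rot: [0.017, 0.706, -0.024, 0.708]
ft_force: [-0.7, 0.3, -3.1]
grip_width: 0.0284
```

```bash
python3 snap.py wrist w10; python3 snap.py side s10; python3 st.py; python3 hand.py w10
python3 - <<'E'
import numpy as np,cv2
a=np.load("s10.npz")["im"][150:270,280:430,::-1];cv2.imwrite("pics/s10c.png",cv2.resize(a,None,fx=5,fy=5,interpolation=2))
E
```

```text
12.0 [ 0.5368 -0.202   0.069 ] [ 0.0165  0.7056 -0.0242  0.708 ] 0.028232200686647314 [ 0.98 -0.65 -2.15]
12.05 [ 0.5368 -0.2028  0.069 ] [ 0.0167  0.7055 -0.0246  0.7081] 0.028122770282328728 [ 1.04  0.2  -1.76]
t 12.05 p [ 0.5368 -0.2028  0.069 ] jawdir deg -3.34 down [ 0.003 -0.011 -1.   ] w 0.0281 F [ 1.   0.2 -1.8] q [-0.36  0.5  -0.06  1.01 -0.01  1.27]
n 200 y -0.1647 -0.0807 yaw deg 87.13 pitch deg(up+) -0.21 width 0.0133
at y=tcp+0.03: x 0.5385 (tcp +0.0018) axis z 0.0710 (tcp +0.0022)
at y=tcp+0.10: x 0.5420 (tcp +0.0053) axis z 0.0708 (tcp +0.0019)
at y=tcp+0.20: x 0.5470 (tcp +0.0103) axis z 0.0704 (tcp +0.0016)
orange y-range rel tcp [-0.0143  0.0315] z98 rel 0.0156
```

View pics/s10c.png

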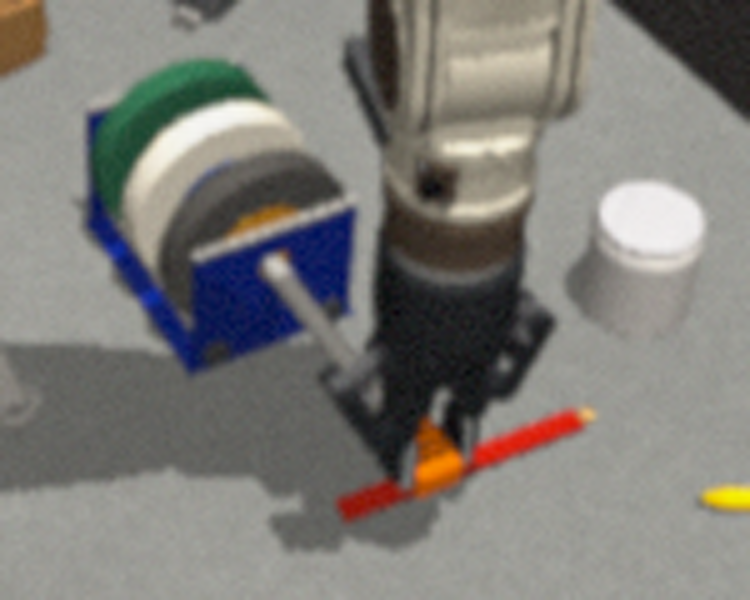

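View pics/w10.png

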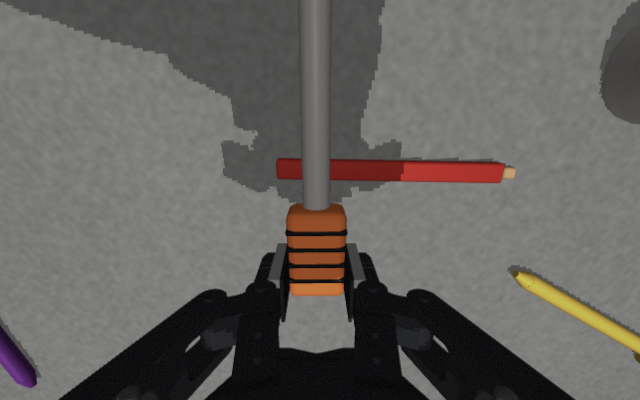

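Call:
step_arm(series=[{"x": 0.08,"y": 1.3,"z": 0,"twist": -0.1,"jaw": 2},{"x": 0.14,"y": 2.6,"z": 0,"twist": -0.1,"jaw": 2},{"x": 0.21,"y": 3.9,"z": 0,"twist": -0.1,"jaw": 2},{"x": 0.28,"y": 5.2,"z": 0,"twist": -0.1,"jaw": 2},{"x": 0.35,"y": 6.5,"z": 0,"twist": -0.1,"jaw": 2},{"x": 0.42,"y": 7.8,"z": 0,"twist": -0.1,"jaw": 2},{"x": 0.49,"y": 9,"z": 0,"twist": -0.1,"jaw": 2},{"x": 0.54,"y": 10,"z": 0,"twist": -0.1,"jaw": 2},{"x": 0.54,"y": 10,"z": 0,"twist": -0.1,"jaw": 2}])

```text
clock: 12.8
eef_pos: [0.5423, -0.1004, 0.069]
tool_rot: [0.017, 0.706, -0.024, 0.708]
ft_force: [0.1, -0.4, -1.9]
grip_width: 0.0286
```

```bash
python3 snap.py wrist w11; python3 st.py; python3 hand.py w11
```

```text
12.85 [ 0.5423 -0.1016  0.069 ] [ 0.0164  0.7055 -0.0246  0.7081] 0.028385534157199712 [-0.45 -0.17 -2.11]
t 12.85 p [ 0.5423 -0.1016  0.069 ] jawdir deg -3.32 down [ 0.003 -0.012 -1.   ] w 0.0284 F [-0.4 -0.2 -2.1] q [-0.18  0.46 -0.12  0.98 -0.01  1.45]
n 126 y -0.0643 -0.0106 yaw deg 86.56 pitch deg(up+) 19.81 width 0.0134
at y=tcp+0.03: x 0.5440 (tcp +0.0017) axis z 0.0642 (tcp -0.0048)
at y=tcp+0.10: x 0.5482 (tcp +0.0059) axis z 0.0894 (tcp +0.0204)
at y=tcp+0.20: x 0.5542 (tcp +0.0119) axis z 0.1254 (tcp +0.0564)
orange y-range rel tcp [-0.0145  0.0879] z98 rel 0.0157
```

View pics/w11.png

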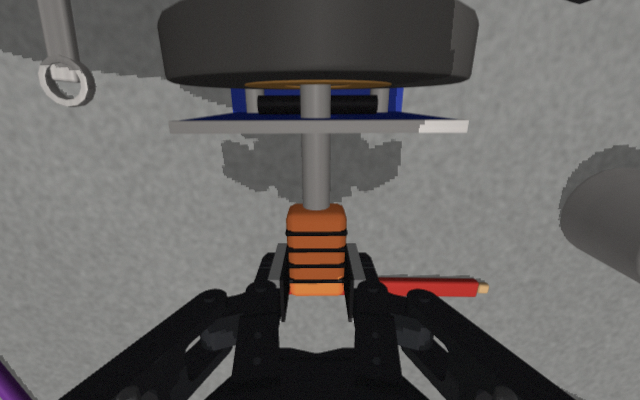

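The shaft (column 315) enters the plate squarely at row 127 and there is no load on the wrist, so I continue.

Call:
step_arm(series=[{"x": 0.05,"y": 1,"z": 0,"twist": 0,"jaw": 2},{"x": 0.1,"y": 2,"z": 0,"twist": 0,"jaw": 2},{"x": 0.16,"y": 3,"z": 0,"twist": 0,"jaw": 2},{"x": 0.18,"y": 3.4,"z": 0,"twist": 0,"jaw": 2},{"x": 0.2,"y": 3.7,"z": 0,"twist": 0,"jaw": 2},{"x": 0.2,"y": 3.7,"z": 0,"twist": 0,"jaw": 2}])

```text
clock: 13.35
eef_pos: [0.5444, -0.0639, 0.069]
tool_rot: [0.016, 0.706, -0.024, 0.708]
ft_force: [0.7, -0.6, -2.2]
grip_width: 0.0284
```

```bash
python3 snap.py wrist w12; python3 st.py
```

```text
13.4 [ 0.5444 -0.0644  0.0691] [ 0.0162  0.7055 -0.0245  0.7081] 0.028101423538146784 [-0.32 -0.71 -2.35]
t 13.4 p [ 0.5444 -0.0644  0.0691] jawdir deg -3.29 down [ 0.003 -0.012 -1.   ] w 0.0281 F [-0.3 -0.7 -2.4] q [-0.11  0.45 -0.13  0.98 -0.01  1.52]
```

View pics/w12.png

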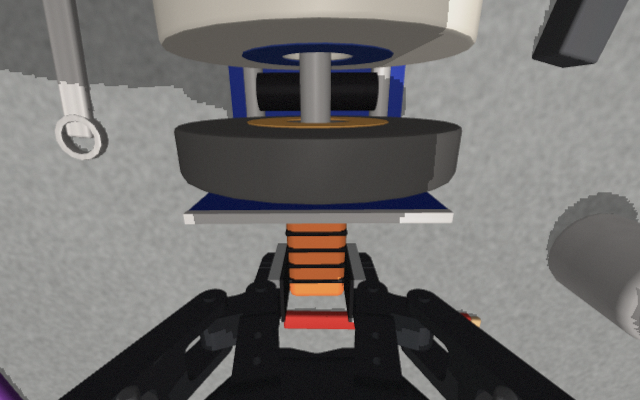

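Grip front is a few mm from the plate (row 218). I'll nudge on until contact.

Call:
step_arm(series=[{"x": 0.02,"y": 0.2,"z": 0,"twist": 0,"jaw": 2},{"x": 0.03,"y": 0.4,"z": 0,"twist": 0,"jaw": 2},{"x": 0.03,"y": 0.5,"z": 0,"twist": 0,"jaw": 2},{"x": 0.03,"y": 0.5,"z": 0,"twist": 0,"jaw": 2}])

```text
clock: 13.73
eef_pos: [0.5447, -0.0601, 0.0691]
tool_rot: [0.016, 0.705, -0.025, 0.708]
ft_force: [-0.6, -2.2, -2.0]
grip_width: 0.0287
```

```bash
python3 st.py
```

```text
t 13.73 p [ 0.5447 -0.0601  0.0691] jawdir deg -3.33 down [ 0.003 -0.013 -1.   ] w 0.0287 F [-0.6 -2.2 -2. ] q [-0.1   0.45 -0.13  0.98 -0.01  1.53]
```

Call:
step_arm(series=[{"x": 0.01,"y": 0.1,"z": -0.2,"twist": 0,"jaw": 2},{"x": 0.01,"y": 0.1,"z": -0.4,"twist": 0,"jaw": 2},{"x": 0.01,"y": 0.1,"z": -0.4,"twist": 0,"jaw": 2}])

```text
clock: 13.98
eef_pos: [0.5452, -0.06, 0.0651]
tool_rot: [0.016, 0.705, -0.026, 0.708]
ft_force: [1.6, -5.7, -0.9]
grip_width: 0.0288
```

```bash
python3 st.py
```

```text
t 13.98 p [ 0.5452 -0.06    0.0651] jawdir deg -3.38 down [ 0.004 -0.015 -1.   ] w 0.0288 F [ 1.6 -5.7 -0.9] q [-0.1   0.46 -0.14  0.97 -0.01  1.53]
```

Call:
step_arm(series=[{"x": 0,"y": 0,"z": 0,"twist": 0,"jaw": 3.2},{"x": 0,"y": 0,"z": 0,"twist": 0,"jaw": 3.6},{"x": 0,"y": 0,"z": 0,"twist": 0,"jaw": 4.5},{"x": 0,"y": 0,"z": 0,"twist": 0,"jaw": 5.5},{"x": 0,"y": 0,"z": 0,"twist": 0,"jaw": 5.5},{"x": 0,"y": 0,"z": 0,"twist": 0,"jaw": 5.5}])

```text
clock: 14.48
eef_pos: [0.5453, -0.0597, 0.0652]
tool_rot: [0.016, 0.705, -0.026, 0.708]
ft_force: [0.5, 0.2, 0.7]
grip_width: 0.0549
```

```bash
python3 snap.py wrist w13; python3 st.py
```

```text
14.5333 [ 0.5453 -0.0598  0.0652] [ 0.0157  0.7051 -0.0259  0.7085] 0.05539030146788669 [-0.04 -0.36  0.36]
t 14.53 p [ 0.5453 -0.0598  0.0652] jawdir deg -3.37 down [ 0.004 -0.015 -1.   ] w 0.0554 F [-0.  -0.4  0.4] q [-0.1   0.46 -0.14  0.97 -0.01  1.53]
```

View pics/w13.png

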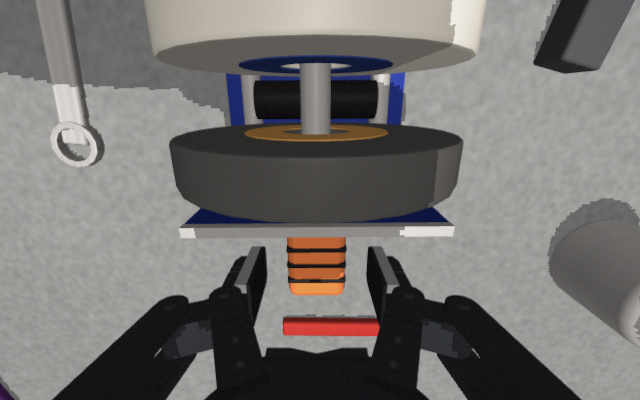

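Fingers are clear on both sides of the grip (columns 265 and 370, grip 288–345). I'll retreat straight up and look.

Call:
step_arm(series=[{"x": 0,"y": 0,"z": 1.5,"twist": 0,"jaw": 5.5},{"x": 0,"y": 0,"z": 4,"twist": 0,"jaw": 5.5},{"x": 0,"y": 0,"z": 7,"twist": 0,"jaw": 5.5},{"x": 0,"y": -1,"z": 10,"twist": 0,"jaw": 5.5},{"x": 0,"y": -4,"z": 14,"twist": 0,"jaw": 5.5},{"x": 0,"y": -6,"z": 18,"twist": 0,"jaw": 5.5},{"x": 0,"y": -6,"z": 20,"twist": 0,"jaw": 5.5},{"x": 0,"y": -6,"z": 20,"twist": 0,"jaw": 5.5},{"x": 0,"y": -6,"z": 20,"twist": 0,"jaw": 5.5}])

```text
clock: 15.28
eef_pos: [0.5465, -0.1205, 0.2675]
tool_rot: [0.016, 0.703, -0.026, 0.71]
ft_force: [-1.1, -0.8, -0.4]
grip_width: 0.0552
```

```bash
for c in wrist:w14 side:s14 scene:c14; do python3 snap.py ${c%:*} ${c#*:}; done; python3 st.py; python3 wh.py w14 wrist "(.45,.65,-.05,.15)" .11
python3 - <<'E'
import numpy as np,cv2
from h import *
a=np.load("s14.npz")["im"][140:270,270:430,::-1];b=np.load("c14.npz")["im"][150:260,260:395,::-1]
r=lambda i:cv2.resize(i,(400,325),interpolation=2)
cv2.imwrite("pics/f14.png",np.hstack([r(a),r(b)]))
# expected grip/tip, tip px
C=np.array([.5504,.0473,.0665]);u=np.array([.0541,.9985,0])
print("scene tip pred",proj(pose("scene"),C+.09*u),"side grip pred",proj(pose("side"),C-.1*u+[0,0,.01]))
z=np.load("w14.npz");P=pose("wrist",z);X=cloud(P,z["d"]);hsv=cv2.cvtColor(z["im"],cv2.COLOR_RGB2HSV)
m=(hsv[...,0]>4)&(hsv[...,0]<18)&(hsv[...,1]>190)&(X[...,1]<-.0)&(X[...,2]>.04)&(X[...,2]<.12)&(X[...,0]>.5);p=X[m]
L=(p-C)@u;S=(p-C)@np.array([u[1],-u[0],0]);print("grip along rack y",np.percentile(L,[1,99]).round(4),"side",np.percentile(S,[2,98]).round(4),"ztop",np.percentile(p[:,2],95).round(4))
# exposed tip in scene
z=np.load("c14.npz");X=cloud(pose("scene"),z["d"]);L=(X-C)@u;S=(X-C)@np.array([u[1],-u[0],0])
m=(L>.0775)&(L<.12)&(abs(S)<.012)&(abs(X[...,2]-.068)<.012)&(z["d"]>0);print("tip pts",m.sum(),L[m].max() if m.any() else None, S[m].mean() if m.any() else None, X[m][:,2].mean() if m.any() else None)
E
```

```text
15.3333 [ 0.5454 -0.1198  0.2654] [ 0.0158  0.7047 -0.026   0.7089] 0.054874293245102505 [-0.46  0.15 -0.93]
15.3833 [ 0.5447 -0.1194  0.2641] [ 0.0158  0.7057 -0.0256  0.7079] 0.05517566089284727 [-0.41 -0.18 -0.46]
15.4333 [ 0.5444 -0.1192  0.2635] [ 0.0157  0.7062 -0.0254  0.7074] 0.055083804472999 [-0.06  0.32 -0.45]
t 15.43 p [ 0.5444 -0.1192  0.2635] jawdir deg -3.33 down [ 0.001 -0.014 -1.   ] w 0.0551 F [-0.1  0.3 -0.4] q [-0.21  0.34  0.23  1.45 -0.01  1.42]
wrist 1159 [308.   5.] rect c [0.5514 0.0407] size [0.095  0.0086] long-axis deg -3.3 ztop 0.1313 hsv [ 19.  25. 105.]
wrist 2611 [309.  56.] rect c [ 0.5492 -0.0009] size [0.094  0.0202] long-axis deg -3.1 ztop 0.132 hsv [15. 15. 47.]
scene tip pred [[340.96291563 221.66579308]] side grip pred [[339.0056147  207.03813273]]
grip along rack y [-0.1205 -0.0657] side [-0.0132  0.0143] ztop 0.0797
tip pts 23 0.09038195991655969 0.0020234118469338834 0.06937035500041291
```

View pics/f14.png

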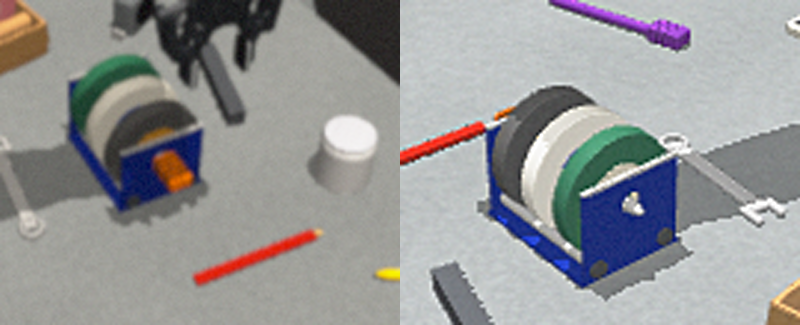

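View pics/w14.png

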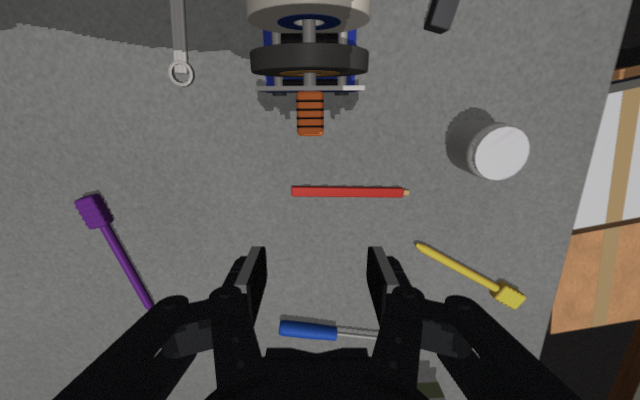

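Call:
step_arm(series=[{"x": 0,"y": 0,"z": 0,"twist": 0,"jaw": 5.5},{"x": 0,"y": 0,"z": 0,"twist": 0,"jaw": 5.5},{"x": 0,"y": 0,"z": 0,"twist": 0,"jaw": 5.5}])

```text
clock: 15.68
eef_pos: [0.5438, -0.1187, 0.2621]
tool_rot: [0.016, 0.707, -0.025, 0.706]
ft_force: [0.4, 0.4, -0.7]
grip_width: 0.0552
```

```bash
python3 -c "
from workcell import bot
print(bot.job_done())"
```

```text
the job is handed in; nothing more can be done
None
```

The job is done and handed in at about 15.7 s. I took the white wheel from the carton, lowered it into the middle bay until the tubes took its weight, and released it. I then pushed the orange-grip bar in from the right (-y) end until its grip pressed on the end plate (about 6 N), let go and lifted the arm clear.

**Bar:** the last pictures showed it through both plates and all three wheels. The tip was about 90 mm from the rack centre on the far side (14 mm past the plate) and about 2 mm off the axis line. The rear of the grip was at about -120 mm, so it is within a few mm of the plate.

**Wheels:**
- The white wheel measured within about 1 mm of the bay centre after release. The final wrist view cut it off at the picture's edge, so I checked it there only by eye.
- Green and grey were upright in their bays.

**Rest of the counter:** the pink wheel was in the carton when I last had it in view, before the bar work. The bystanders looked unmoved by eye in the pictures; I did not measure them.

**Disagreement:** the depth readings put the front of the grip at -66 mm, in front of the plate face at -76 mm. I think that reading picked up the grey wheel's orange ring showing above the plate.

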